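# Get the gift box out from among the containers

## Robot

A 6-joint arm with a two-finger parallel gripper is mounted at the origin on the work surface. World frame = base frame: x ahead of the robot, y to its left, z up, the work surface at z = 0. Lengths are in m, angles in rad, forces in N, time in s.
With the tool pointing down it reaches from about 0.225 to 0.725 m from the base axis. Payload 3.1 kg.
Tool frame: the origin (TCP) lies at the very end of the fingers, on their centre line; the grasp point (between the pads) lies 19 mm behind it (robot.grip_depth is the z of the grasp point in the tool frame, in m); z points along the fingers, y is the direction in which the jaws open and shut (so a half turn about z gives the same grasp; the last joint's range is limited). The gripper opens to 85 mm and grips with 20 to 120 N. Pads are 22 mm wide; open, the fingers measure 114 mm over their backs; the gripper's body (76 mm by 85 mm) begins 54 mm behind the grasp point. The pads swing forward as they close: fully open they stand 13 mm farther back than shut.
Start: joints at [0.992, 0.048, 0.099, 1.622, 0, 1.443], TCP at [0.229, 0.473, 0.231] pointing down, gripper open.
Joint ranges: [-2.91, 2.91], [-0.99, 1.94], [-1.21, 1.42], [-2.12, 2.29], [-1.49, 1.47], [-3.14, 3.14]. Speed limits (rad/s): [2.79, 2.79, 3.14, 3.14, 3.14, 3.14].

## Interface

Orientations are given as a unit quaternion [w, x, y, z].
In Python, from station import telemetry, vision, workorder, robot gives the robot as it stands.
- The arm moves only by the tool arm_command, never from a script. Its argument "moves" is a list of rows, each an object with "translation": the shift along the tool's x, y, z scaled (see below), a list of three; "rot": the turn, a rotation vector about the tool's x, y, z scaled (see below), a list of three; "grip": the opening, from 0 (shut) to 1 (fully open). A call has 1 to 8 rows; each row shifts and turns the commanded pose from where the row before left it, along the tool's axes as they then stand; what a row does not reach is not made up. The controller multiplies each number of a shift by 0.025 m and each number of a turn by 0.08 rad. A row lasts 1/12 s, in which the tool goes at most 41.7 mm and 7.16 degrees, less where a joint would pass 70% of its speed; a pose out of reach is approached as far as the arm can. A call with a number of a shift or a turn outside -1 to 1 is refused whole. A call with a gripper value outside its range is refused whole. The fingers move at their own pace and stop on an object; "grip_force" is the grip in N (left out, the last holds). Time passes only in rows, so rows that do not move let the fingers close. It gives the time, the measured TCP pose, the force and the opening at its end, in the units of the state.
- telemetry.read_state(): the state, without advancing time (a new reading comes with each control period).
- vision.grab_frame(name): name is "scene" or "top"; returns a dict with "image" (400x640x3 uint8, blue, green, red), "intrinsics" (3x3 intrinsics, pixels), "rvec" (rotation vector, rad) and "tvec" (3), from world to camera coordinates, as OpenCV has them. Camera axes: x right, y down, z forward; pixel columns grow to the right and rows downward; lengths in m; the calibration is good to about 2 mm. A picture is of the moment at which its call begins. There is no depth.
- workorder.sign_off(): hands the job in, once; it reports no verdict.
The state is a dict: "time_s": time; "q": joint angles; "joint_vel": joint speeds; "joint_torque": joint torques, N m; "tool_pos": TCP position; "tool_rot": TCP orientation; "ft_force": force on the tool from outside, world axes, zero at the start; "torque": the same for the moment, N m; "grip_width": finger opening in m.
Only numpy, scipy, OpenCV 4.12 (cv2) and the standard library are available. Lean on these libraries where they do the work, as an engineer would, in place of code of your own. Each camera call takes 0.05 s, during which the arm holds its last target.

## Task

Move the jar, the shaker and the canister from the baking pan onto the wooden board, so that all three stand there together. Then take the little gift box they were hiding and set it flat on the white card in the middle of the open carton. Finally put each of the three containers back upright on the very rubber mat it came from, centred as it was; drop or knock over nothing and leave the tape roll and the sealed parcel alone.

Things in the scene. Friction and masses are not known exactly. Their poses are not given: they have to be found in the camera images.
- jar: Round amber glass jar with a dark steel lid, 56 mm diameter and straight sided up to 108 mm, the lid (50 mm diameter) on to 124 mm, about 0.3 kg. Origin at the centre of its underside, z up. Starts in the middle of one of the pan's three rubber mats (which one varies).
- shaker: Round bright steel shaker with a domed top, 54 mm diameter, straight sided up to 94 mm (a thin dark ring there), 116 mm tall in all, about 0.22 kg. Origin at the centre of its underside, z up. Starts in the middle of one of the mats.
- canister: Square white ceramic canister with a cork lid, 54 x 54 mm and 110 mm tall, the cork (44 mm square) to 122 mm, about 0.28 kg. Origin at the centre of its underside, z up, x and y square to its side faces; it stands about square to the pan. Starts in the middle of one of the mats.
- gift: Small closed brown cardboard gift box with a white paper band round it (over the lid along its x): 50 mm along its x, 46 mm along its y (lid), 34 mm tall, about 0.11 kg. Origin at the centre of its underside, z up. Starts on the pan's floor between the three containers, about 5 mm from each, so that a gripper has no room at it until they are gone.
- pan: Aluminium baking pan, fixed, 220 x 220 mm, rim 18 mm high, floor 4 mm above the table. Origin at the centre of its underside; +x points away from the robot, give or take its yaw. Three dark round mats (64 mm diameter, flush with the floor) at (x, y) = (30, 56), (30, -56), (-29, 0) mm in its frame, a container on each; the gift box starts at (30, 0) mm.
- carton: Open brown shipping carton, fixed, 160 x 160 mm outside, 55 mm high, walls 5 mm, inner floor 5 mm above the table, with flaps folded down outside (170 mm square over the flaps). A white card 70 mm square lies flush in the middle of its floor. Origin at the centre of its underside, axes square to the walls. It stands left or right of the pan.
- board: Bare wooden board, fixed, the side area: 260 mm along its x, 130 mm along its y, 12 mm thick (its top is 12 mm above the table). Origin at the centre of its underside. It stands on the other side of the pan from the carton.
- tape: Bystander: roll of parcel tape lying flat beyond the pan, 90 mm diameter, 48 mm high. Origin at the centre of its underside. Leave alone.
- parcel: Bystander: sealed brown parcel beyond the pan, 90 x 130 x 70 mm. Origin at the centre of its underside. Leave alone.
Things that resemble listed ones, but are neither listed nor needed, are in the scene too. Leave any orange or red look-alike of the gift alone.

How it is judged:
By the outcome, as a careful person would: the job done as asked, in the order asked, and still so for the second after the job is handed in, with the robot touching nothing.
It also fails if it takes over 136 s, if anything falls off the work surface, if the arm or the gripper's body presses on something with over 40 N, if the wrist force passes 120 N, or if a joint passes its speed limit or range.

## Working session

There is one attempt and no reset: what is moved stays moved. The work goes in short steps, Python scripts to look and compute and a tool call to move; the robot and the scene stay as the last step left them, time stands still between calls to the robot, and variables do not carry over. Pictures are saved under pics/ and viewed, and the job is handed in when it is done.

Besides the shell and the picture viewer there is one more tool, called after "Call:" as name(argument=value, ...) on one line, values as JSON. arm_command: Moves the arm, as the interface text tells. Shifts and turns lie within -1 to 1; 1 stands for 0.025 m of shift or 0.08 rad of turn. Its arguments: {"type":"object","properties":{"moves":{"type":"array"},"grip_force":{"type":"number"}},"required":["moves"]}

```bash
ls; mkdir -p pics
python3 - <<'E'
from station import telemetry, vision, workorder, robot
import cv2,json
s=telemetry.read_state();print(s)
for n in("scene","top"):
    f=vision.grab_frame(n);cv2.imwrite(f"pics/{n}0.png",f["image"])
    print(n,f["intrinsics"],f["rvec"],f["tvec"])
print([a for a in dir(robot) if a[0]!='_'])
E
```

```text
pics
{'time_s': 0.0, 'q': array([9.92198981e-01, 4.87289236e-02, 9.75671178e-02, 1.62198702e+00,
       8.53441637e-06, 1.44300252e+00]), 'joint_vel': array([-0.00037479,  0.00032643,  0.00112448, -0.00057087, -0.00060219,
        0.00147729]), 'joint_torque': array([-2.92114837e-04, -3.38786852e+01,  3.20012784e+01,  2.03885604e-02,
       -2.40484878e-04,  7.12398673e-07]), 'tool_pos': array([0.22840334, 0.47202866, 0.23011311]), 'tool_rot': array([-4.10865855e-04,  2.23497839e-01,  9.74703715e-01, -1.10216571e-03]), 'ft_force': array([-0.83441461,  0.51364824, -0.79960611]), 'torque': array([ 0.01822837,  0.01770041, -0.00896795]), 'grip_width': 0.0855362399655325}
scene [[477.10822976   0.         313.44764909]
 [  0.         477.10822976 198.14306725]
 [  0.           0.           1.        ]] [ 0.95801634  2.66552985 -0.84156493] [ 0.41729848 -0.26326378  1.50510584]
top [[436.74499289   0.         322.77227361]
 [  0.         436.74499289 202.33853274]
 [  0.           0.           1.        ]] [ 2.09393888 -2.1463579   0.20280996] [0.02921397 0.53245813 0.94606764]
['Unreachable', 'grip_depth']
```

View pics/scene0.png

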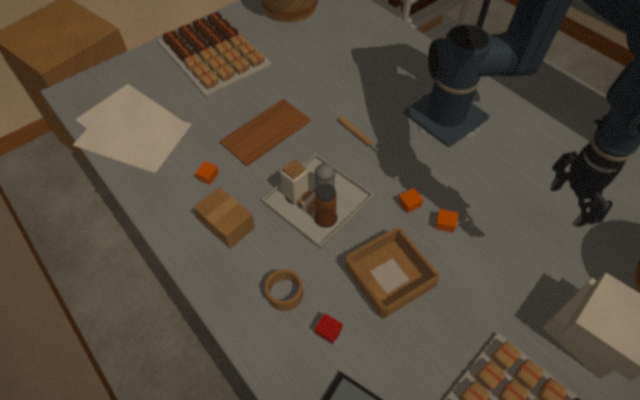

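View pics/top0.png

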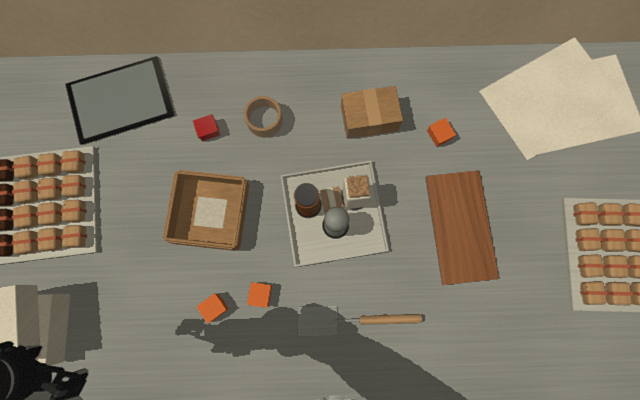

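The top view shows the carton at (205,210) on the left (+y), the pan at (334,214) and the board at (461,228). The jar is at (307,200), the shaker at (336,222) and the canister at (357,188). I'll zoom in next.

```bash
cat > h.py <<'E'
from station import telemetry, vision, workorder, robot
import cv2, numpy as np
from scipy.spatial.transform import Rotation as R
def px2w(f,uv,z):
    K=f["intrinsics"];Rm=cv2.Rodrigues(np.array(f["rvec"],float))[0];t=np.array(f["tvec"],float).ravel()
    uv=np.atleast_2d(uv).astype(float)
    d=np.c_[(uv-K[[0,1],[2,2]])/K[0,0],np.ones(len(uv))]@Rm
    c=-Rm.T@t
    return c+d*((z-c[2])/d[:,2])[:,None]
def w2px(f,P):
    return cv2.projectPoints(np.atleast_2d(P).astype(float),np.array(f["rvec"],float),np.array(f["tvec"],float),f["intrinsics"],None)[0][:,0]
def crop(f,name,x0,y0,w,h,s):
    im=cv2.resize(f["image"][y0:y0+h,x0:x0+w],None,fx=s,fy=s,interpolation=cv2.INTER_CUBIC)
    cv2.imwrite("pics/"+name+".png",im)
E
python3 - <<'E'
from h import *
f=vision.grab_frame("top")
crop(f,"topA",270,150,130,120,6)
crop(f,"topB",160,165,100,90,7)
crop(f,"topC",415,160,100,130,4)
g=vision.grab_frame("scene")
crop(g,"scA",255,145,125,105,6)
E
```

```text
(no output)
```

View pics/topA.png

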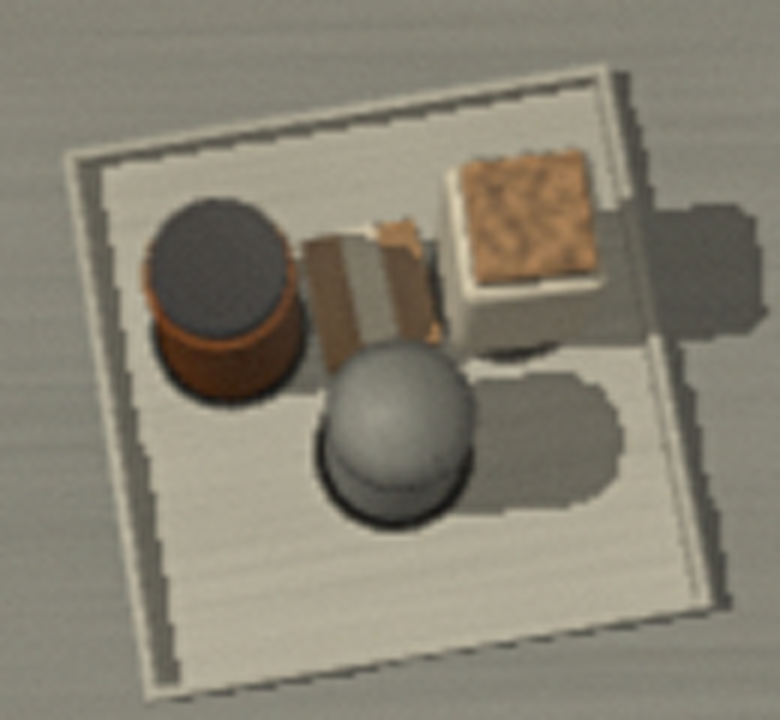

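View pics/topB.png

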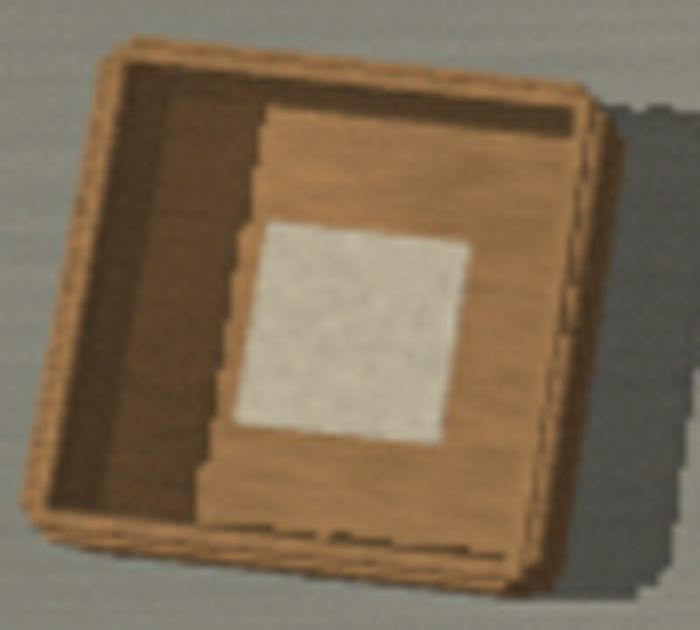

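View pics/topC.png

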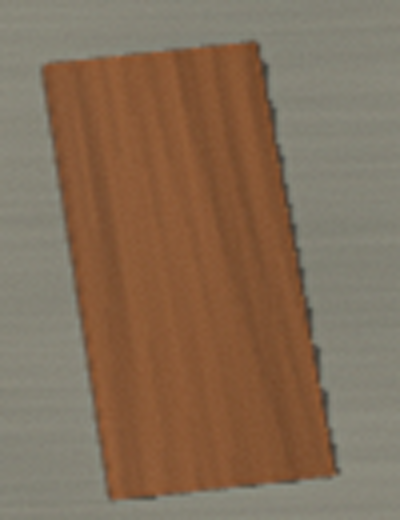

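View pics/scA.png

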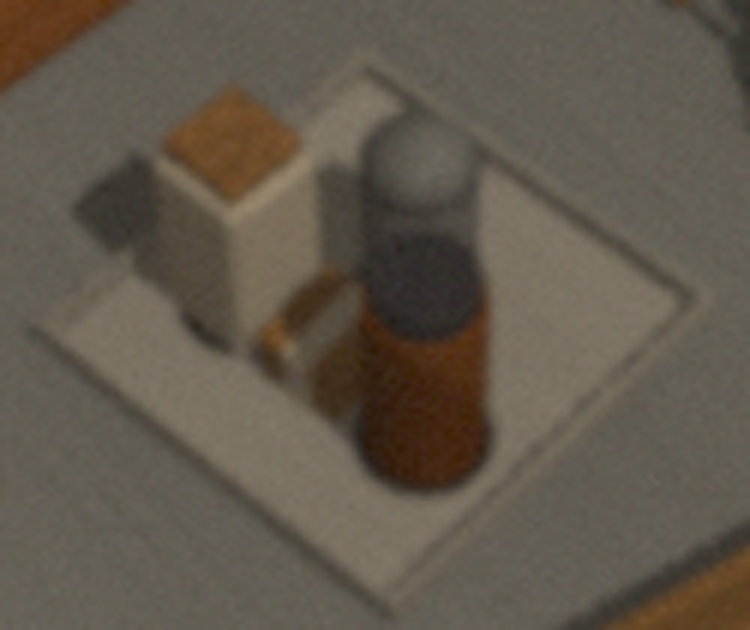

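Run:
```python
from h import *
f=vision.grab_frame("top")
def un(p,x0,y0,s): return (np.array(p,float)+.5)/s-.5+[x0,y0]
def sq(n,p,x0,y0,s,z):
    w=px2w(f,un(p,x0,y0,s),z)[:,:2]
    print(n,w.round(4).tolist(),"c",w.mean(0).round(4),"sides",np.linalg.norm(w-np.roll(w,-1,0),axis=1).round(4),
      "yawx",[np.degrees(np.arctan2(*(w[i]-w[j])[::-1])).round(2) for i,j in((0,3),(1,2))])
    return w
sq("pan",[(65,153),(608,64),(716,606),(149,700)],270,150,6,.018)
sq("card",[(270,222),(470,241),(441,443),(234,424)],160,165,7,.005)
sq("cartontop",[(125,40),(592,88),(520,590),(30,520)],160,165,7,.055)
sq("board",[(42,64),(258,42),(337,474),(110,500)],415,160,4,.012)
sq("cork",[(460,165),(583,150),(598,272),(475,282)],270,150,6,.122)
sq("canbody",[(445,170),(590,150),(606,288),(460,298)],270,150,6,.110)
print("jar lid",px2w(f,un([(219,269)],270,150,6),.124), "shk", px2w(f,un([(400,420)],270,150,6),.10))
print("jar base",px2w(f,un([(230,335)],270,150,6),.004))
sq("gift lid",[(303,242),(408,225),(440,330),(325,370)],270,150,6,.038)
```

```text
pan [[0.6084, 0.1156], [0.6397, -0.1023], [0.4221, -0.134], [0.3916, 0.0847]] c [ 0.5154 -0.009 ] sides [0.2201 0.2198 0.2209 0.2189] yawx [np.float64(8.11), np.float64(8.3)]
card [[0.5643, 0.3147], [0.5559, 0.2459], [0.4864, 0.2545], [0.4947, 0.3248]] c [0.5253 0.285 ] sides [0.0692 0.07   0.0707 0.0703] yawx [np.float64(-8.25), np.float64(-7.05)]
cartontop [[0.6161, 0.3499], [0.5959, 0.1955], [0.4316, 0.2169], [0.4579, 0.3741]] c [0.5254 0.2841] sides [0.1557 0.1657 0.1594 0.1601] yawx [np.float64(-8.71), np.float64(-7.39)]
board [[0.5998, -0.2313], [0.6102, -0.3621], [0.3534, -0.3836], [0.342, -0.2525]] c [ 0.4763 -0.3074] sides [0.1312 0.2576 0.1317 0.2587] yawx [np.float64(4.68), np.float64(4.8)]
cork [[0.5731, -0.0355], [0.5775, -0.0796], [0.5329, -0.083], [0.5303, -0.0393]] c [ 0.5535 -0.0593] sides [0.0443 0.0448 0.0437 0.0429] yawx [np.float64(5.12), np.float64(4.31)]
canbody [[0.5744, -0.0307], [0.5806, -0.0834], [0.5294, -0.0869], [0.5271, -0.0345]] c [ 0.5529 -0.0589] sides [0.0531 0.0512 0.0525 0.0475] yawx [np.float64(4.57), np.float64(3.9)]
jar lid [[0.53689683 0.05112086 0.124     ]] shk [[ 0.48501605 -0.01197649  0.1       ]]
jar base [[0.53558253 0.05166415 0.004     ]]
gift lid [[0.5652, 0.0216], [0.5709, -0.0194], [0.5291, -0.0304], [0.5146, 0.0143]] c [ 0.545  -0.0035] sides [0.0413 0.0432 0.047  0.0511] yawx [np.float64(8.19), np.float64(14.81)]
```

```bash
cat > plan.py <<'E'
# usage: plan.py x y z yaw_deg : total shift/turn left in tool units from measured pose
import sys
from h import *
def state():
    s=telemetry.read_state();q=s["tool_rot"];r=R.from_quat([q[1],q[2],q[3],q[0]])
    return s,r
def show(tgt=None,yaw=None):
    s,r=state();M=r.as_matrix()
    cy=np.degrees(np.arctan2(M[1,1],M[0,1]))
    print("t %.2f pos %s yaw %.2f tilt %s F %s w %.4f"%(s["time_s"],s["tool_pos"].round(4),cy,(M[:2,2]).round(4),s["ft_force"].round(1),s["grip_width"]))
    if tgt is not None:
        yw=cy if yaw is None else yaw
        print("shift now-axes",(M.T@(np.array(tgt)-s["tool_pos"])/.025).round(2))
        a=np.radians(yw);D=np.array([[-np.sin(a),np.cos(a),0],[np.cos(a),np.sin(a),0],[0,0,-1]]).T
        print("shift after-turn",(D.T@(np.array(tgt)-s["tool_pos"])/.025).round(2),"turn",(R.from_matrix(M.T@D).as_rotvec()/.08).round(2))
if __name__=="__main__":
    v=[float(x) for x in sys.argv[1:]]
    show(v[:3] if v else None, v[3] if len(v)>3 else None)
E
python3 plan.py .5533 -.0597 .17 94.6
```

```text
t 0.25 pos [0.2286 0.4723 0.2307] yaw 64.17 tilt [-0.0006 -0.001 ] F [ 0.3 -0.2  0. ] w 0.0856
shift now-axes [-20.96 -13.49   2.44]
shift after-turn [-11.24 -22.25   2.43] turn [-0.01 -0.01 -6.64]
```

Call:
arm_command(moves=[{"translation": [0,0,0],"rot": [0,0,-0.95],"grip": 1},{"translation": [0,0,0],"rot": [0,0,-0.95],"grip": 1},{"translation": [0,0,0],"rot": [0,0,-0.95],"grip": 1},{"translation": [0,0,0],"rot": [0,0,-0.95],"grip": 1},{"translation": [0,0,0],"rot": [0,0,-0.95],"grip": 1},{"translation": [0,0,0],"rot": [0,0,-0.95],"grip": 1},{"translation": [0,0,0],"rot": [0,0,-0.94],"grip": 1},{"translation": [0,0,0],"rot": [0,0,0],"grip": 1}], grip_force=45)

```text
time_s: 0.92
tool_pos: [0.2287, 0.4725, 0.2311]
tool_rot: [-0.0, -0.041, 0.999, -0.0]
ft_force: [0.7, -0.9, 0.1]
grip_width: 0.0856
```

```bash
python3 plan.py .5533 -.0597 .17 94.6
```

```text
t 0.92 pos [0.2287 0.4725 0.2311] yaw 94.68 tilt [-0.0002 -0.0003] F [ 0.7 -0.9  0.1] w 0.0856
shift now-axes [-11.21 -22.27   2.45]
shift after-turn [-11.24 -22.26   2.45] turn [-0.   -0.    0.02]
```

Call:
arm_command(moves=[{"translation": [-0.47,-0.93,0.1],"rot": [0,0,0],"grip": 1},{"translation": [-0.47,-0.93,0.1],"rot": [0,0,0],"grip": 1},{"translation": [-0.47,-0.93,0.1],"rot": [0,0,0],"grip": 1},{"translation": [-0.47,-0.93,0.1],"rot": [0,0,0],"grip": 1},{"translation": [-0.47,-0.93,0.1],"rot": [0,0,0],"grip": 1},{"translation": [-0.47,-0.93,0.1],"rot": [0,0,0],"grip": 1},{"translation": [-0.47,-0.93,0.1],"rot": [0,0,0],"grip": 1},{"translation": [-0.47,-0.93,0.1],"rot": [0,0,0],"grip": 1}])

```text
time_s: 1.58
tool_pos: [0.3378, 0.2936, 0.2112]
tool_rot: [0.0, -0.039, 0.999, 0.0]
ft_force: [0.5, -0.5, -0.6]
grip_width: 0.0855
```

Call:
arm_command(moves=[{"translation": [-0.47,-0.93,0.1],"rot": [0,0,0],"grip": 1},{"translation": [-0.47,-0.93,0.1],"rot": [0,0,0],"grip": 1},{"translation": [-0.47,-0.93,0.1],"rot": [0,0,0],"grip": 1},{"translation": [-0.47,-0.93,0.1],"rot": [0,0,0],"grip": 1},{"translation": [-0.47,-0.93,0.1],"rot": [0,0,0],"grip": 1},{"translation": [-0.47,-0.93,0.1],"rot": [0,0,0],"grip": 1},{"translation": [-0.47,-0.93,0.1],"rot": [0,0,0],"grip": 1},{"translation": [-0.47,-0.93,0.1],"rot": [0,0,0],"grip": 1}])

```text
time_s: 2.25
tool_pos: [0.4465, 0.1156, 0.1912]
tool_rot: [0.0, -0.039, 0.999, 0.0]
ft_force: [-0.6, 1.4, -0.6]
grip_width: 0.085
```

Call:
arm_command(moves=[{"translation": [-0.47,-0.93,0.1],"rot": [0,0,0],"grip": 1},{"translation": [-0.47,-0.93,0.1],"rot": [0,0,0],"grip": 1},{"translation": [-0.47,-0.93,0.1],"rot": [0,0,0],"grip": 1},{"translation": [-0.47,-0.93,0.1],"rot": [0,0,0],"grip": 1},{"translation": [-0.47,-0.93,0.1],"rot": [0,0,0],"grip": 1},{"translation": [-0.47,-0.93,0.1],"rot": [0,0,0],"grip": 1},{"translation": [-0.47,-0.93,0.1],"rot": [0,0,0],"grip": 1},{"translation": [0,0,0],"rot": [0,0,0],"grip": 1}])

```text
time_s: 2.92
tool_pos: [0.5427, -0.0427, 0.1725]
tool_rot: [0.0, -0.037, 0.999, -0.001]
ft_force: [1.3, -0.7, -0.3]
grip_width: 0.0856
```

```bash
python3 plan.py .5533 -.0597 .068 94.6; python3 -c "
from h import *
f=vision.grab_frame('top');crop(f,'t2',250,120,200,180,4)
f=vision.grab_frame('scene');crop(f,'s2',230,80,200,180,4)"
```

```text
t 2.92 pos [ 0.5427 -0.0427  0.1725] yaw 94.25 tilt [ 0.0001 -0.0021] F [ 1.3 -0.7 -0.3] w 0.0856
shift now-axes [-0.37 -0.7   4.18]
shift after-turn [-0.37 -0.71  4.18] turn [-0.03 -0.   -0.08]
```

Call:
arm_command(moves=[{"translation": [-0.37,-0.7,0],"rot": [-0.03,0,-0.08],"grip": 1},{"translation": [0,0,0],"rot": [0,0,0],"grip": 1}])

```text
time_s: 3.18
tool_pos: [0.5525, -0.0565, 0.1738]
tool_rot: [0.0, -0.043, 0.999, 0.001]
ft_force: [-1.0, 0.2, 0.0]
grip_width: 0.0852
```

```bash
python3 plan.py .5533 -.0597 .068 94.6; python3 -c "
from h import *
f=vision.grab_frame('top');crop(f,'t2',250,120,200,180,4)
f=vision.grab_frame('scene');crop(f,'s2',230,80,200,180,4)"
```

```text
t 3.18 pos [ 0.5525 -0.0565  0.1738] yaw 94.89 tilt [0.0008 0.0012] F [-1.   0.2  0. ] w 0.0852
shift now-axes [-0.02 -0.14  4.23]
shift after-turn [-0.02 -0.13  4.23] turn [0.01 0.01 0.06]
```

View pics/t2.png

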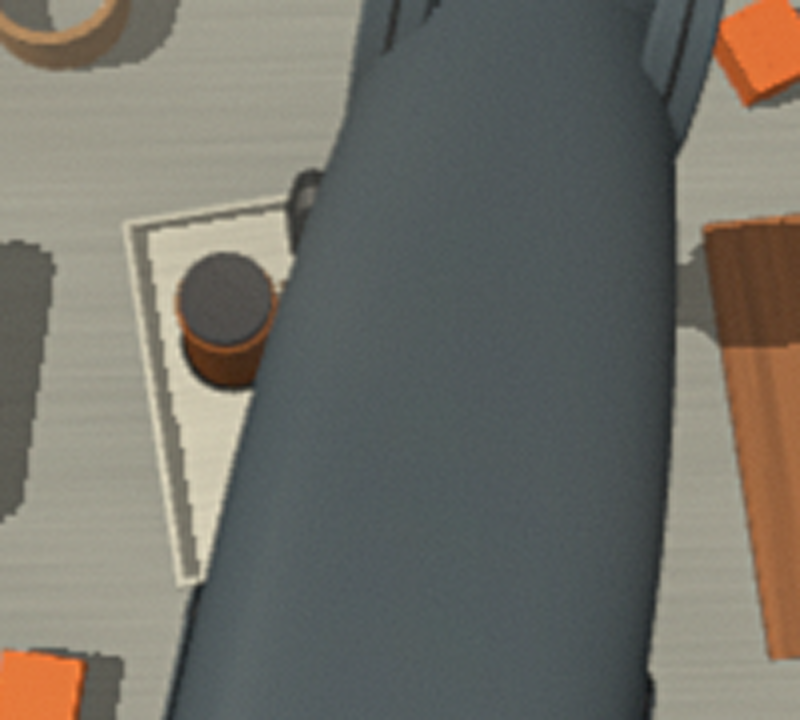

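View pics/s2.png

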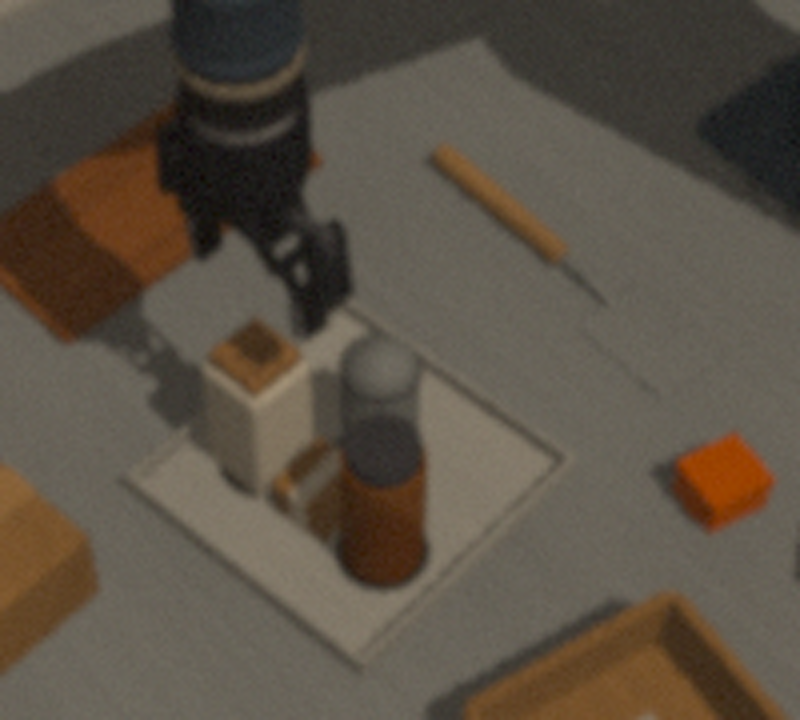

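The scene view shows the open jaws straddling the canister top (cork at 255,355 in the crop). I'll descend.

Call:
arm_command(moves=[{"translation": [-0.02,-0.13,0],"rot": [0,0,0],"grip": 1},{"translation": [0,0,0.7],"rot": [0,0,0],"grip": 1},{"translation": [0,0,0.7],"rot": [0,0,0],"grip": 1},{"translation": [0,0,0.7],"rot": [0,0,0],"grip": 1},{"translation": [0,0,0.7],"rot": [0,0,0],"grip": 1},{"translation": [0,0,0.7],"rot": [0,0,0],"grip": 1},{"translation": [0,0,0.7],"rot": [0,0,0],"grip": 1},{"translation": [0,0,0],"rot": [0,0,0],"grip": 1}])

```text
time_s: 3.95
tool_pos: [0.5489, -0.0568, 0.0647]
tool_rot: [-0.004, -0.044, 0.999, 0.002]
ft_force: [-1.2, 0.2, -0.8]
grip_width: 0.0855
```

```bash
python3 plan.py .5533 -.0597 .068 94.6; python3 -c "
from h import *
f=vision.grab_frame('scene');crop(f,'s3',230,80,200,180,4)"
```

```text
t 3.95 pos [ 0.5489 -0.0568  0.0647] yaw 95.02 tilt [-0.0078  0.0044] F [-1.2  0.2 -0.8] w 0.0855
shift now-axes [-0.16 -0.13 -0.13]
shift after-turn [-0.17 -0.13 -0.13] turn [ 0.06 -0.09  0.09]
```

View pics/s3.png

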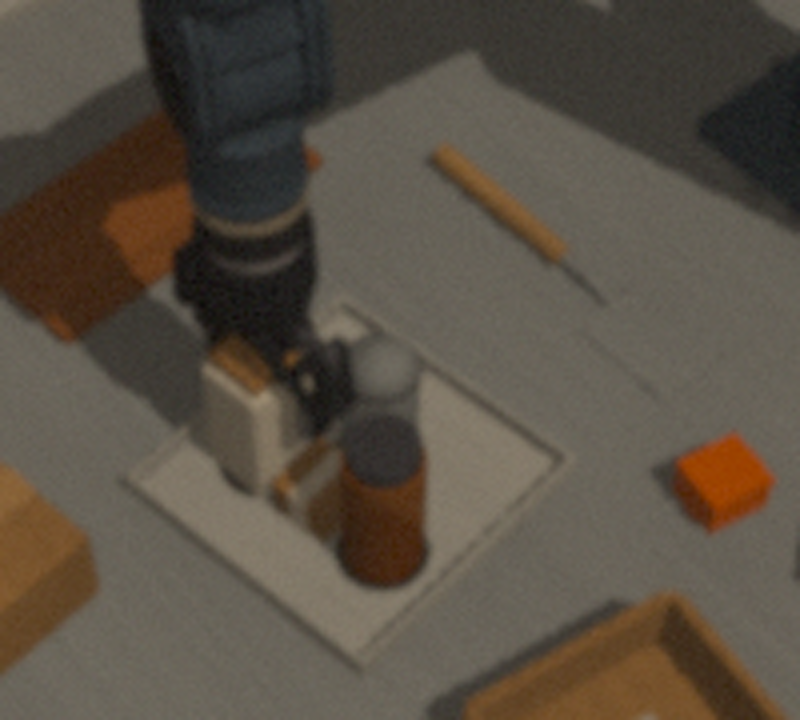

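Call:
arm_command(moves=[{"translation": [0,0,0],"rot": [0,0,0],"grip": 1},{"translation": [0,0,0],"rot": [0,0,0],"grip": 1}])

```text
time_s: 4.17
tool_pos: [0.5534, -0.0583, 0.0706]
tool_rot: [0.001, -0.044, 0.999, 0.001]
ft_force: [-1.1, -0.3, 0.1]
grip_width: 0.0855
```

```bash
python3 plan.py .5533 -.0597 .068 94.6
```

```text
t 4.17 pos [ 0.5534 -0.0583  0.0706] yaw 95.00 tilt [0.0024 0.0018] F [-1.1 -0.3  0.1] w 0.0855
shift now-axes [ 0.01 -0.06  0.1 ]
shift after-turn [ 0.01 -0.06  0.1 ] turn [0.02 0.03 0.09]
```

Call:
arm_command(moves=[{"translation": [0,-0.06,0],"rot": [0,0,0.08],"grip": 1},{"translation": [0,0,0],"rot": [0,0,0],"grip": 0.7},{"translation": [0,0,0],"rot": [0,0,0],"grip": 0.3},{"translation": [0,0,0],"rot": [0,0,0],"grip": 0.3},{"translation": [0,0,0],"rot": [0,0,0],"grip": 0.3},{"translation": [0,0,0],"rot": [0,0,0],"grip": 0.3}])

```text
time_s: 4.67
tool_pos: [0.5533, -0.06, 0.0698]
tool_rot: [0.001, -0.04, 0.999, 0.001]
ft_force: [1.2, 0.8, 3.8]
grip_width: 0.0536
```

```bash
python3 plan.py .561 -.300 .12 94.6
```

```text
t 4.67 pos [ 0.5533 -0.06    0.0698] yaw 94.61 tilt [0.0016 0.0021] F [1.2 0.8 3.8] w 0.0536
shift now-axes [ 0.46 -9.59 -2.03]
shift after-turn [ 0.46 -9.59 -2.01] turn [0.02 0.02 0.  ]
```

Call:
arm_command(moves=[{"translation": [0,0,-0.4],"rot": [0,0,0],"grip": 0.3},{"translation": [0,0,-0.8],"rot": [0,0,0],"grip": 0.3},{"translation": [0,0,-0.8],"rot": [0,0,0],"grip": 0.3},{"translation": [0,-0.4,0],"rot": [0,0,0],"grip": 0.3},{"translation": [0.05,-0.8,0],"rot": [0,0,0],"grip": 0.3},{"translation": [0.05,-0.8,0],"rot": [0,0,0],"grip": 0.3},{"translation": [0.05,-0.8,0],"rot": [0,0,0],"grip": 0.3},{"translation": [0.05,-0.8,0],"rot": [0,0,0],"grip": 0.3}])

```text
time_s: 5.33
tool_pos: [0.5537, -0.1514, 0.1167]
tool_rot: [-0.001, -0.04, 0.999, 0.001]
ft_force: [0.2, 0.9, -3.2]
grip_width: 0.0535
```

Call:
arm_command(moves=[{"translation": [0.05,-0.8,0],"rot": [0,0,0],"grip": 0.3},{"translation": [0.05,-0.8,0],"rot": [0,0,0],"grip": 0.3},{"translation": [0.05,-0.8,0],"rot": [0,0,0],"grip": 0.3},{"translation": [0.05,-0.8,0],"rot": [0,0,0],"grip": 0.3},{"translation": [0.05,-0.8,0],"rot": [0,0,0],"grip": 0.3},{"translation": [0.05,-0.8,0],"rot": [0,0,0],"grip": 0.3},{"translation": [0,-0.8,0],"rot": [0,0,0],"grip": 0.3},{"translation": [0,-0.4,0],"rot": [0,0,0],"grip": 0.3}])

```text
time_s: 6.0
tool_pos: [0.5581, -0.3031, 0.116]
tool_rot: [-0.001, -0.039, 0.999, 0.001]
ft_force: [0.4, -0.1, -3.6]
grip_width: 0.0536
```

Call:
arm_command(moves=[{"translation": [0,0,0],"rot": [0,0,0],"grip": 0.3},{"translation": [0,0,0],"rot": [0,0,0],"grip": 0.3},{"translation": [0,0,0],"rot": [0,0,0],"grip": 0.3}])

```text
time_s: 6.25
tool_pos: [0.559, -0.2991, 0.1175]
tool_rot: [-0.001, -0.04, 0.999, 0.002]
ft_force: [-1.0, 0.3, -2.9]
grip_width: 0.0535
```

```bash
python3 plan.py .561 -.300 .079 94.6; python3 -c "
from h import *
f=vision.grab_frame('scene');crop(f,'s4',190,50,200,180,4)"
```

```text
t 6.25 pos [ 0.559  -0.2991  0.1175] yaw 94.64 tilt [-0.0014  0.0041] F [-1.   0.3 -2.9] w 0.0535
shift now-axes [-0.08 -0.05  1.54]
shift after-turn [-0.08 -0.04  1.54] turn [ 0.05 -0.01  0.01]
```

View pics/s4.png

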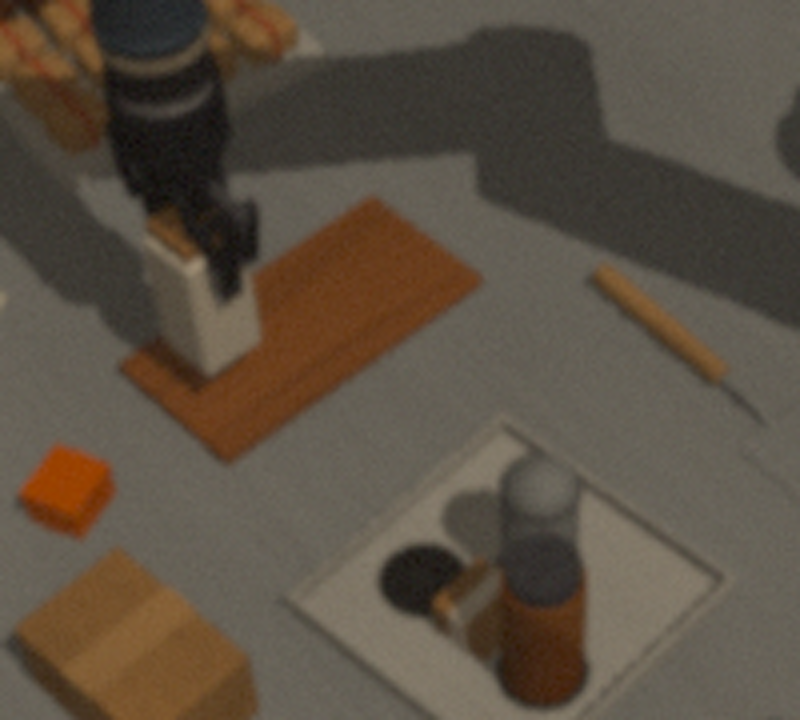

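Call:
arm_command(moves=[{"translation": [-0.08,-0.04,0.4],"rot": [0.04,0,0],"grip": 0.3},{"translation": [0,0,0.4],"rot": [0,0,0],"grip": 0.3},{"translation": [0,0,0.4],"rot": [0,0,0],"grip": 0.3},{"translation": [0,0,0.2],"rot": [0,0,0],"grip": 0.3},{"translation": [0,0,0],"rot": [0,0,0],"grip": 0.3},{"translation": [0,0,0],"rot": [0,0,0],"grip": 0.3},{"translation": [0,0,0],"rot": [0,0,0],"grip": 0.3}])

```text
time_s: 6.88
tool_pos: [0.5616, -0.3011, 0.0833]
tool_rot: [0.0, -0.04, 0.999, -0.0]
ft_force: [1.0, -0.4, -2.5]
grip_width: 0.0538
```

```bash
python3 plan.py .561 -.300 .0778 94.6
```

```text
t 6.88 pos [ 0.5616 -0.3011  0.0833] yaw 94.61 tilt [ 0.0002 -0.0009] F [ 1.  -0.4 -2.5] w 0.0538
shift now-axes [0.02 0.05 0.22]
shift after-turn [0.02 0.05 0.22] turn [-0.01  0.    0.  ]
```

Call:
arm_command(moves=[{"translation": [0,0,0.1],"rot": [0,0,0],"grip": 0.3},{"translation": [0,0,0.1],"rot": [0,0,0],"grip": 0.3},{"translation": [0,0,0.04],"rot": [0,0,0],"grip": 0.3},{"translation": [0,0,0],"rot": [0,0,0],"grip": 0.3},{"translation": [0,0,0],"rot": [0,0,0],"grip": 0.3}])

```text
time_s: 7.3
tool_pos: [0.5618, -0.3015, 0.0778]
tool_rot: [0.0, -0.04, 0.999, -0.001]
ft_force: [-0.2, -1.2, -2.1]
grip_width: 0.0536
```

Call:
arm_command(moves=[{"translation": [0,0,0.04],"rot": [0,0,0],"grip": 0.3},{"translation": [0,0,0],"rot": [0,0,0],"grip": 0.3},{"translation": [0,0,0],"rot": [0,0,0],"grip": 0.3}])

```text
time_s: 7.55
tool_pos: [0.5619, -0.3014, 0.0778]
tool_rot: [0.001, -0.04, 0.999, -0.001]
ft_force: [-1.8, 0.3, 5.2]
grip_width: 0.0536
```

Call:
arm_command(moves=[{"translation": [0,0,0],"rot": [0,0,0],"grip": 0.7},{"translation": [0,0,0],"rot": [0,0,0],"grip": 0.8},{"translation": [0,0,0],"rot": [0,0,0],"grip": 0.9},{"translation": [0,0,0],"rot": [0,0,0],"grip": 1},{"translation": [0,0,-0.4],"rot": [0,0,0],"grip": 1},{"translation": [0,0,-0.8],"rot": [0,0,0],"grip": 1},{"translation": [0,0,-0.9],"rot": [0,0,0],"grip": 1},{"translation": [0,0,-0.9],"rot": [0,0,0],"grip": 1}])

```text
time_s: 8.22
tool_pos: [0.5611, -0.3008, 0.152]
tool_rot: [-0.0, -0.04, 0.999, -0.0]
ft_force: [0.4, -0.3, 0.5]
grip_width: 0.0852
```

```bash
python3 plan.py .486 -.0127 .17 94.6
```

```text
t 8.22 pos [ 0.5611 -0.3008  0.152 ] yaw 94.61 tilt [-0.0008 -0.0002] F [ 0.4 -0.3  0.5] w 0.0852
shift now-axes [ 2.07 11.73 -0.72]
shift after-turn [ 2.07 11.73 -0.72] turn [-0.   -0.01  0.  ]
```

Call:
arm_command(moves=[{"translation": [0,0,-0.6],"rot": [0,0,0],"grip": 1},{"translation": [0.15,0.84,0],"rot": [0,0,0],"grip": 1},{"translation": [0.15,0.84,0],"rot": [0,0,0],"grip": 1},{"translation": [0.15,0.84,0],"rot": [0,0,0],"grip": 1},{"translation": [0.15,0.84,0],"rot": [0,0,0],"grip": 1},{"translation": [0.15,0.84,0],"rot": [0,0,0],"grip": 1},{"translation": [0.15,0.84,0],"rot": [0,0,0],"grip": 1},{"translation": [0.15,0.84,0],"rot": [0,0,0],"grip": 1}])

```text
time_s: 8.88
tool_pos: [0.5233, -0.1557, 0.1669]
tool_rot: [0.0, -0.04, 0.999, -0.001]
ft_force: [0.4, 0.4, 0.0]
grip_width: 0.0851
```

Call:
arm_command(moves=[{"translation": [0.15,0.84,0],"rot": [0,0,0],"grip": 1},{"translation": [0.15,0.84,0],"rot": [0,0,0],"grip": 1},{"translation": [0.15,0.84,0],"rot": [0,0,0],"grip": 1},{"translation": [0.15,0.84,0],"rot": [0,0,0],"grip": 1},{"translation": [0.15,0.84,0],"rot": [0,0,0],"grip": 1},{"translation": [0.15,0.84,0],"rot": [0,0,0],"grip": 1},{"translation": [0.12,0.84,0],"rot": [0,0,0],"grip": 1},{"translation": [0,0,0],"rot": [0,0,0],"grip": 1}])

```text
time_s: 9.55
tool_pos: [0.4855, -0.0091, 0.167]
tool_rot: [0.0, -0.042, 0.999, 0.001]
ft_force: [0.3, 0.5, -0.2]
grip_width: 0.0854
```

Call:
arm_command(moves=[{"translation": [0,0,0],"rot": [0,0,0],"grip": 1},{"translation": [0,0,0],"rot": [0,0,0],"grip": 1},{"translation": [0,0,0],"rot": [0,0,0],"grip": 1}])

```text
time_s: 9.8
tool_pos: [0.4866, -0.0129, 0.1663]
tool_rot: [0.0, -0.04, 0.999, -0.001]
ft_force: [1.3, -0.1, -0.1]
grip_width: 0.0859
```

```bash
python3 plan.py .486 -.0127 .068 94.6; python3 -c "
from h import *
f=vision.grab_frame('scene');crop(f,'s5',190,50,200,180,4)"
```

```text
t 9.80 pos [ 0.4866 -0.0129  0.1663] yaw 94.56 tilt [ 0.0006 -0.0013] F [ 1.3 -0.1 -0.1] w 0.0859
shift now-axes [0.03 0.02 3.93]
shift after-turn [0.02 0.01 3.93] turn [-0.02  0.01 -0.01]
```

View pics/s5.png

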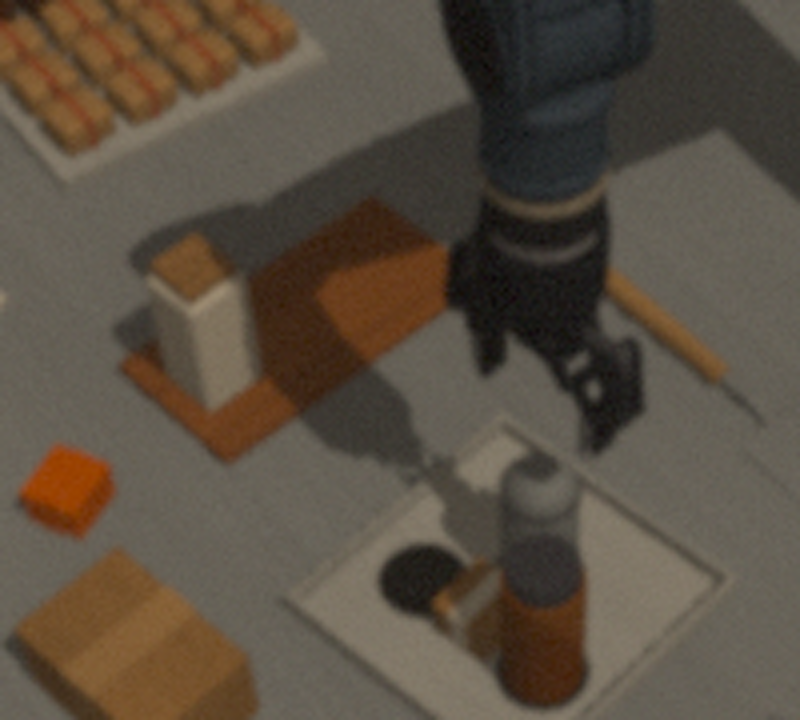

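The canister stands on the board, and the jaws are over the shaker (540,480). I'll descend and grip.

Call:
arm_command(moves=[{"translation": [0.02,0.01,0.7],"rot": [0,0,0],"grip": 1},{"translation": [0,0,0.7],"rot": [0,0,0],"grip": 1},{"translation": [0,0,0.7],"rot": [0,0,0],"grip": 1},{"translation": [0,0,0.7],"rot": [0,0,0],"grip": 1},{"translation": [0,0,0.7],"rot": [0,0,0],"grip": 1},{"translation": [0,0,0.67],"rot": [0,0,0],"grip": 1},{"translation": [0,0,0],"rot": [0,0,0],"grip": 1},{"translation": [0,0,0],"rot": [0,0,0],"grip": 1}])

```text
time_s: 10.52
tool_pos: [0.4847, -0.0125, 0.0607]
tool_rot: [-0.001, -0.04, 0.999, -0.0]
ft_force: [0.6, -0.2, 0.4]
grip_width: 0.085
```

Call:
arm_command(moves=[{"translation": [0,0,0],"rot": [0,0,0],"grip": 1},{"translation": [0,0,0],"rot": [0,0,0],"grip": 0.7},{"translation": [0,0,0],"rot": [0,0,0],"grip": 0.3},{"translation": [0,0,0],"rot": [0,0,0],"grip": 0.3},{"translation": [0,0,0],"rot": [0,0,0],"grip": 0.3},{"translation": [0,0,0],"rot": [0,0,0],"grip": 0.3}])

```text
time_s: 11.02
tool_pos: [0.4871, -0.0124, 0.0633]
tool_rot: [0.002, -0.04, 0.999, -0.001]
ft_force: [0.4, -0.6, 4.8]
grip_width: 0.0525
```

```bash
python3 plan.py .476 -.307 .115 94.6
```

```text
t 11.02 pos [ 0.4871 -0.0124  0.0633] yaw 94.60 tilt [ 0.0031 -0.0017] F [ 0.4 -0.6  4.8] w 0.0525
shift now-axes [  1.38 -11.72  -2.05]
shift after-turn [  1.39 -11.71  -2.07] turn [-0.02  0.04  0.  ]
```

Call:
arm_command(moves=[{"translation": [0,0,-0.3],"rot": [0,0,0],"grip": 0.3},{"translation": [0,0,-0.8],"rot": [0,0,0],"grip": 0.3},{"translation": [0,0,-0.9],"rot": [0,0,0],"grip": 0.3},{"translation": [0,-0.4,0],"rot": [0,0,0],"grip": 0.3},{"translation": [0.1,-0.8,0],"rot": [0,0,0],"grip": 0.3},{"translation": [0.1,-0.8,0],"rot": [0,0,0],"grip": 0.3},{"translation": [0.1,-0.8,0],"rot": [0,0,0],"grip": 0.3},{"translation": [0.1,-0.8,0],"rot": [0,0,0],"grip": 0.3}])

```text
time_s: 11.68
tool_pos: [0.4821, -0.1033, 0.1106]
tool_rot: [-0.001, -0.04, 0.999, -0.0]
ft_force: [0.1, -0.2, -1.8]
grip_width: 0.0528
```

Call:
arm_command(moves=[{"translation": [0.1,-0.8,0],"rot": [0,0,0],"grip": 0.3},{"translation": [0.1,-0.8,0],"rot": [0,0,0],"grip": 0.3},{"translation": [0.1,-0.8,0],"rot": [0,0,0],"grip": 0.3},{"translation": [0.1,-0.8,0],"rot": [0,0,0],"grip": 0.3},{"translation": [0.1,-0.8,0],"rot": [0,0,0],"grip": 0.3},{"translation": [0.1,-0.8,0],"rot": [0,0,0],"grip": 0.3},{"translation": [0.1,-0.8,0],"rot": [0,0,0],"grip": 0.3},{"translation": [0.1,-0.8,0],"rot": [0,0,0],"grip": 0.3}])

```text
time_s: 12.35
tool_pos: [0.4748, -0.2643, 0.1104]
tool_rot: [-0.001, -0.04, 0.999, 0.0]
ft_force: [0.1, 0.4, -1.6]
grip_width: 0.0525
```

Call:
arm_command(moves=[{"translation": [0.1,-0.8,0],"rot": [0,0,0],"grip": 0.3},{"translation": [0,-0.5,0],"rot": [0,0,0],"grip": 0.3},{"translation": [0,-0.4,0],"rot": [0,0,0],"grip": 0.3},{"translation": [0,0,0],"rot": [0,0,0],"grip": 0.3},{"translation": [0,0,0],"rot": [0,0,0],"grip": 0.3},{"translation": [0,0,0],"rot": [0,0,0],"grip": 0.3}])

```text
time_s: 12.85
tool_pos: [0.4768, -0.3051, 0.1117]
tool_rot: [-0.0, -0.041, 0.999, 0.0]
ft_force: [-0.2, 0.2, -2.0]
grip_width: 0.0529
```

```bash
python3 plan.py .476 -.307 .0713 94.6; python3 -c "
from h import *
f=vision.grab_frame('scene');crop(f,'s6',190,50,200,180,4)"
```

```text
t 12.85 pos [ 0.4768 -0.3051  0.1117] yaw 94.65 tilt [-0.0006  0.0005] F [-0.2  0.2 -2. ] w 0.0529
shift now-axes [ 0.04 -0.07  1.62]
shift after-turn [ 0.04 -0.07  1.62] turn [ 0.01 -0.01  0.01]
```

View pics/s6.png

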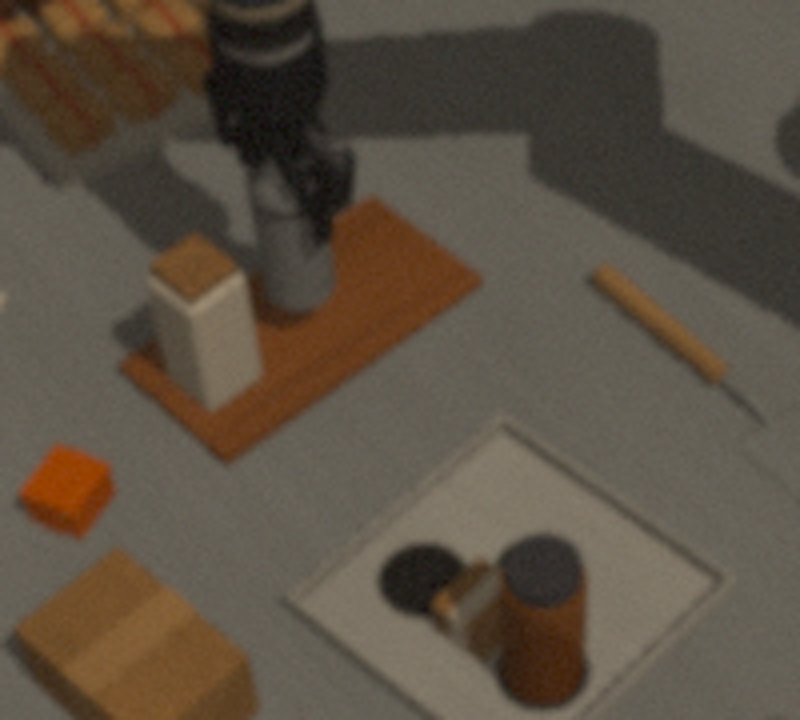

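Shaker held upright over the mid-board.

Call:
arm_command(moves=[{"translation": [0.04,-0.07,0.4],"rot": [0,0,0],"grip": 0.3},{"translation": [0,0,0.4],"rot": [0,0,0],"grip": 0.3},{"translation": [0,0,0.4],"rot": [0,0,0],"grip": 0.3},{"translation": [0,0,0.2],"rot": [0,0,0],"grip": 0.3},{"translation": [0,0,0.1],"rot": [0,0,0],"grip": 0.3},{"translation": [0,0,0.08],"rot": [0,0,0],"grip": 0.3},{"translation": [0,0,0],"rot": [0,0,0],"grip": 0.3},{"translation": [0,0,0],"rot": [0,0,0],"grip": 0.3}])

```text
time_s: 13.57
tool_pos: [0.4763, -0.3082, 0.0728]
tool_rot: [0.0, -0.04, 0.999, -0.001]
ft_force: [0.1, -0.1, -1.7]
grip_width: 0.0524
```

Call:
arm_command(moves=[{"translation": [0,0,0.04],"rot": [0,0,0],"grip": 0.3},{"translation": [0,0,0],"rot": [0,0,0],"grip": 0.3},{"translation": [0,0,0],"rot": [0,0,0],"grip": 0.3}])

```text
time_s: 13.82
tool_pos: [0.4762, -0.3082, 0.0718]
tool_rot: [0.0, -0.04, 0.999, -0.001]
ft_force: [-0.1, 0.3, -2.0]
grip_width: 0.0529
```

Call:
arm_command(moves=[{"translation": [0,0,0.05],"rot": [0,0,0],"grip": 0.3},{"translation": [0,0,0],"rot": [0,0,0],"grip": 0.3},{"translation": [0,0,0],"rot": [0,0,0],"grip": 0.3}])

```text
time_s: 14.07
tool_pos: [0.4764, -0.3083, 0.0714]
tool_rot: [0.001, -0.04, 0.999, -0.001]
ft_force: [-1.1, -0.5, 3.7]
grip_width: 0.0526
```

Contact. I'll release, rise and go to the jar.

Call:
arm_command(moves=[{"translation": [0,0,0],"rot": [0,0,0],"grip": 0.7},{"translation": [0,0,0],"rot": [0,0,0],"grip": 0.8},{"translation": [0,0,0],"rot": [0,0,0],"grip": 0.9},{"translation": [0,0,0],"rot": [0,0,0],"grip": 1},{"translation": [0,0,-0.5],"rot": [0,0,0],"grip": 1},{"translation": [0,0,-0.9],"rot": [0,0,0],"grip": 1},{"translation": [0,0,-1],"rot": [0,0,0],"grip": 1},{"translation": [0,0,-1],"rot": [0,0,0],"grip": 1}])

```text
time_s: 14.73
tool_pos: [0.4757, -0.3077, 0.1565]
tool_rot: [-0.0, -0.04, 0.999, -0.0]
ft_force: [-0.0, -0.5, 1.2]
grip_width: 0.0855
```

```bash
python3 plan.py .537 .0508 .17 94.6
```

```text
t 14.73 pos [ 0.4757 -0.3077  0.1565] yaw 94.61 tilt [-0.0006 -0.0003] F [-0.  -0.5  1.2] w 0.0855
shift now-axes [-3.6  14.09 -0.55]
shift after-turn [-3.6  14.1  -0.54] turn [-0.   -0.01  0.  ]
```

Call:
arm_command(moves=[{"translation": [0,0.5,-0.5],"rot": [0,0,0],"grip": 1},{"translation": [-0.25,0.94,0],"rot": [0,0,0],"grip": 1},{"translation": [-0.25,0.94,0],"rot": [0,0,0],"grip": 1},{"translation": [-0.25,0.94,0],"rot": [0,0,0],"grip": 1},{"translation": [-0.25,0.94,0],"rot": [0,0,0],"grip": 1},{"translation": [-0.25,0.94,0],"rot": [0,0,0],"grip": 1},{"translation": [-0.25,0.94,0],"rot": [0,0,0],"grip": 1},{"translation": [-0.25,0.94,0],"rot": [0,0,0],"grip": 1}])

```text
time_s: 15.4
tool_pos: [0.505, -0.1259, 0.1678]
tool_rot: [-0.0, -0.04, 0.999, -0.0]
ft_force: [-0.3, 0.4, 0.6]
grip_width: 0.0853
```

Call:
arm_command(moves=[{"translation": [-0.25,0.94,0],"rot": [0,0,0],"grip": 1},{"translation": [-0.25,0.94,0],"rot": [0,0,0],"grip": 1},{"translation": [-0.25,0.94,0],"rot": [0,0,0],"grip": 1},{"translation": [-0.25,0.94,0],"rot": [0,0,0],"grip": 1},{"translation": [-0.25,0.94,0],"rot": [0,0,0],"grip": 1},{"translation": [-0.25,0.94,0],"rot": [0,0,0],"grip": 1},{"translation": [-0.25,0.94,0],"rot": [0,0,0],"grip": 1},{"translation": [-0.1,0.44,0],"rot": [0,0,0],"grip": 1}])

```text
time_s: 16.07
tool_pos: [0.5369, 0.0539, 0.1676]
tool_rot: [-0.0, -0.042, 0.999, 0.0]
ft_force: [0.8, -0.1, 0.1]
grip_width: 0.0852
```

Call:
arm_command(moves=[{"translation": [0,0,0],"rot": [0,0,0],"grip": 1},{"translation": [0,0,0],"rot": [0,0,0],"grip": 1},{"translation": [0,0,0],"rot": [0,0,0],"grip": 1},{"translation": [0,0,0],"rot": [0,0,0],"grip": 1}])

```text
time_s: 16.4
tool_pos: [0.5372, 0.0495, 0.1675]
tool_rot: [-0.0, -0.039, 0.999, -0.001]
ft_force: [0.8, 1.1, -0.3]
grip_width: 0.0856
```

```bash
python3 plan.py .537 .0508 .066 94.6; python3 -c "
from h import *
f=vision.grab_frame('scene');crop(f,'s7',190,50,200,180,4)"
```

```text
t 16.40 pos [0.5372 0.0495 0.1675] yaw 94.51 tilt [-0.0001 -0.0013] F [ 0.8  1.1 -0.3] w 0.0856
shift now-axes [0.   0.06 4.06]
shift after-turn [0.   0.05 4.06] turn [-0.02 -0.   -0.02]
```

View pics/s7.png

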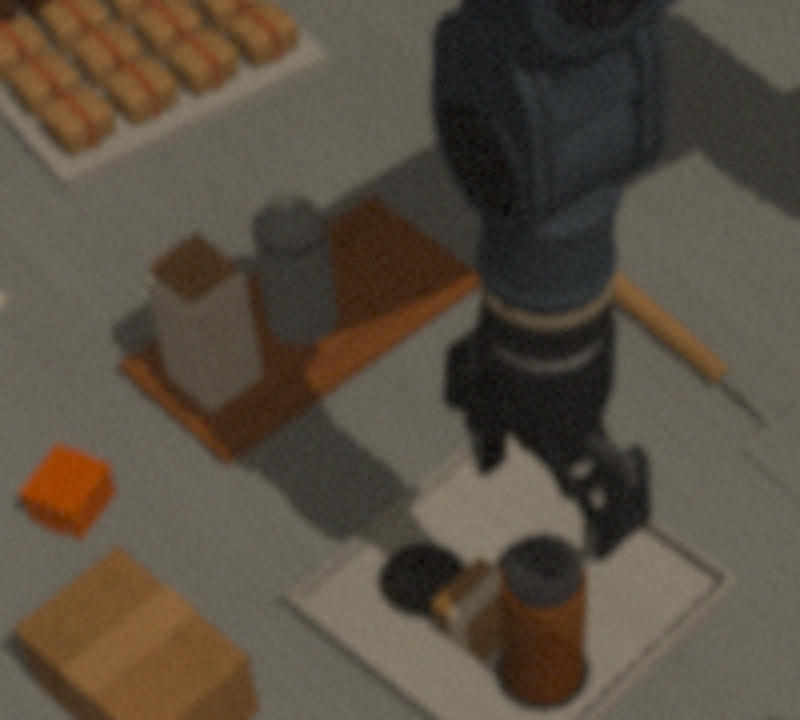

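Both containers stand on the board and the jaws are over the jar (540,570). Next I'll grip it.

Call:
arm_command(moves=[{"translation": [0,0.05,0.7],"rot": [0,0,0],"grip": 1},{"translation": [0,0,0.7],"rot": [0,0,0],"grip": 1},{"translation": [0,0,0.7],"rot": [0,0,0],"grip": 1},{"translation": [0,0,0.7],"rot": [0,0,0],"grip": 1},{"translation": [0,0,0.7],"rot": [0,0,0],"grip": 1},{"translation": [0,0,0.56],"rot": [0,0,0],"grip": 1},{"translation": [0,0,0],"rot": [0,0,0],"grip": 1},{"translation": [0,0,0],"rot": [0,0,0],"grip": 1}])

```text
time_s: 17.12
tool_pos: [0.5363, 0.051, 0.0651]
tool_rot: [-0.001, -0.04, 0.999, -0.0]
ft_force: [-0.5, 0.1, -0.1]
grip_width: 0.0853
```

Call:
arm_command(moves=[{"translation": [0,0,0],"rot": [0,0,0],"grip": 1},{"translation": [0,0,0],"rot": [0,0,0],"grip": 0.72},{"translation": [0,0,0],"rot": [0,0,0],"grip": 0.3},{"translation": [0,0,0],"rot": [0,0,0],"grip": 0.3},{"translation": [0,0,0],"rot": [0,0,0],"grip": 0.3},{"translation": [0,0,0],"rot": [0,0,0],"grip": 0.3}])

```text
time_s: 17.62
tool_pos: [0.5387, 0.0515, 0.0676]
tool_rot: [0.002, -0.04, 0.999, -0.001]
ft_force: [0.2, -1.7, 3.8]
grip_width: 0.0557
```

```bash
python3 plan.py .3916 -.3144 .12 94.6
```

```text
t 17.62 pos [0.5387 0.0515 0.0676] yaw 94.60 tilt [ 0.0033 -0.0016] F [ 0.2 -1.7  3.8] w 0.0557
shift now-axes [  7.03 -14.12  -2.09]
shift after-turn [  7.04 -14.12  -2.09] turn [-0.02  0.04  0.  ]
```

Call:
arm_command(moves=[{"translation": [0,0,-0.3],"rot": [0,0,0],"grip": 0.3},{"translation": [0,0,-0.9],"rot": [0,0,0],"grip": 0.3},{"translation": [0,0,-0.9],"rot": [0,0,0],"grip": 0.3},{"translation": [0.22,-0.44,0],"rot": [0,0,0],"grip": 0.3},{"translation": [0.44,-0.88,0],"rot": [0,0,0],"grip": 0.3},{"translation": [0.44,-0.88,0],"rot": [0,0,0],"grip": 0.3},{"translation": [0.44,-0.88,0],"rot": [0,0,0],"grip": 0.3},{"translation": [0.44,-0.88,0],"rot": [0,0,0],"grip": 0.3}])

```text
time_s: 18.28
tool_pos: [0.4938, -0.0517, 0.1165]
tool_rot: [-0.002, -0.04, 0.999, -0.0]
ft_force: [0.9, 0.2, -3.6]
grip_width: 0.0551
```

Call:
arm_command(moves=[{"translation": [0.44,-0.88,0],"rot": [0,0,0],"grip": 0.3},{"translation": [0.44,-0.88,0],"rot": [0,0,0],"grip": 0.3},{"translation": [0.44,-0.88,0],"rot": [0,0,0],"grip": 0.3},{"translation": [0.44,-0.88,0],"rot": [0,0,0],"grip": 0.3},{"translation": [0.44,-0.88,0],"rot": [0,0,0],"grip": 0.3},{"translation": [0.44,-0.88,0],"rot": [0,0,0],"grip": 0.3},{"translation": [0.44,-0.88,0],"rot": [0,0,0],"grip": 0.3},{"translation": [0.44,-0.88,0],"rot": [0,0,0],"grip": 0.3}])

```text
time_s: 18.95
tool_pos: [0.4201, -0.2338, 0.1167]
tool_rot: [-0.001, -0.04, 0.999, 0.001]
ft_force: [-0.3, -0.2, -3.9]
grip_width: 0.0547
```

Call:
arm_command(moves=[{"translation": [0.44,-0.88,0],"rot": [0,0,0],"grip": 0.3},{"translation": [0.44,-0.88,0],"rot": [0,0,0],"grip": 0.3},{"translation": [0.44,-0.88,0],"rot": [0,0,0],"grip": 0.3},{"translation": [0.22,-0.44,0],"rot": [0,0,0],"grip": 0.3},{"translation": [0,0,0],"rot": [0,0,0],"grip": 0.3},{"translation": [0,0,0],"rot": [0,0,0],"grip": 0.3},{"translation": [0,0,0],"rot": [0,0,0],"grip": 0.3},{"translation": [0,0,0],"rot": [0,0,0],"grip": 0.3}])

```text
time_s: 19.62
tool_pos: [0.3903, -0.3118, 0.1182]
tool_rot: [-0.0, -0.041, 0.999, 0.0]
ft_force: [-0.3, -0.1, -2.2]
grip_width: 0.0553
```

```bash
python3 plan.py .3916 -.3144 .0756 94.6; python3 -c "
from h import *
f=vision.grab_frame('scene');crop(f,'s8',190,50,200,180,4)"
```

```text
t 19.62 pos [ 0.3903 -0.3118  0.1182] yaw 94.69 tilt [-0.0004  0.0005] F [-0.3 -0.1 -2.2] w 0.0553
shift now-axes [-0.05 -0.11  1.71]
shift after-turn [-0.05 -0.11  1.71] turn [ 0.01 -0.    0.02]
```

View pics/s8.png

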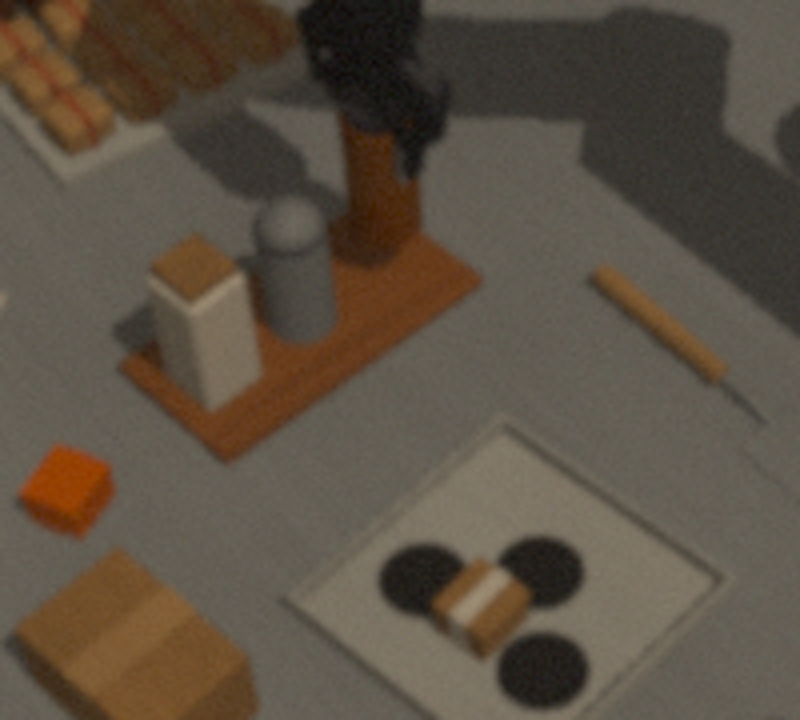

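Call:
arm_command(moves=[{"translation": [-0.05,-0.1,0.4],"rot": [0,0,0],"grip": 0.3},{"translation": [0,0,0.4],"rot": [0,0,0],"grip": 0.3},{"translation": [0,0,0.4],"rot": [0,0,0],"grip": 0.3},{"translation": [0,0,0.2],"rot": [0,0,0],"grip": 0.3},{"translation": [0,0,0.15],"rot": [0,0,0],"grip": 0.3},{"translation": [0,0,0.12],"rot": [0,0,0],"grip": 0.3},{"translation": [0,0,0],"rot": [0,0,0],"grip": 0.3},{"translation": [0,0,0],"rot": [0,0,0],"grip": 0.3}])

```text
time_s: 20.33
tool_pos: [0.3917, -0.3157, 0.0771]
tool_rot: [0.0, -0.04, 0.999, -0.0]
ft_force: [-0.0, 0.6, -2.7]
grip_width: 0.0551
```

Call:
arm_command(moves=[{"translation": [0,0,0.04],"rot": [0,0,0],"grip": 0.3},{"translation": [0,0,0],"rot": [0,0,0],"grip": 0.3},{"translation": [0,0,0],"rot": [0,0,0],"grip": 0.3}])

```text
time_s: 20.58
tool_pos: [0.3917, -0.3157, 0.0763]
tool_rot: [0.0, -0.04, 0.999, -0.001]
ft_force: [-0.1, 0.1, -2.1]
grip_width: 0.0552
```

Call:
arm_command(moves=[{"translation": [0,0,0.06],"rot": [0,0,0],"grip": 0.3},{"translation": [0,0,0],"rot": [0,0,0],"grip": 0.3},{"translation": [0,0,0],"rot": [0,0,0],"grip": 0.3}])

```text
time_s: 20.83
tool_pos: [0.392, -0.3159, 0.0756]
tool_rot: [0.001, -0.04, 0.999, -0.001]
ft_force: [-1.3, 0.8, 3.9]
grip_width: 0.055
```

Call:
arm_command(moves=[{"translation": [0,0,0],"rot": [0,0,0],"grip": 0.7},{"translation": [0,0,0],"rot": [0,0,0],"grip": 0.8},{"translation": [0,0,0],"rot": [0,0,0],"grip": 0.9},{"translation": [0,0,0],"rot": [0,0,0],"grip": 1},{"translation": [0,0,-0.5],"rot": [0,0,0],"grip": 1},{"translation": [0,0,-0.9],"rot": [0,0,0],"grip": 1},{"translation": [0,0,-1],"rot": [0,0,0],"grip": 1},{"translation": [0,0,-1],"rot": [0,0,0],"grip": 1}])

```text
time_s: 21.5
tool_pos: [0.3912, -0.315, 0.1597]
tool_rot: [-0.001, -0.04, 0.999, 0.0]
ft_force: [0.1, 0.0, 1.3]
grip_width: 0.0856
```

```bash
python3 plan.py ; python3 -c "
from h import *
f=vision.grab_frame('top');crop(f,'t9',300,160,75,65,10)
f=vision.grab_frame('scene');crop(f,'s9',190,50,200,180,4)"
```

```text
t 21.50 pos [ 0.3912 -0.315   0.1597] yaw 94.61 tilt [-0.0011  0.0004] F [0.1 0.  1.3] w 0.0856
```

View pics/t9.png

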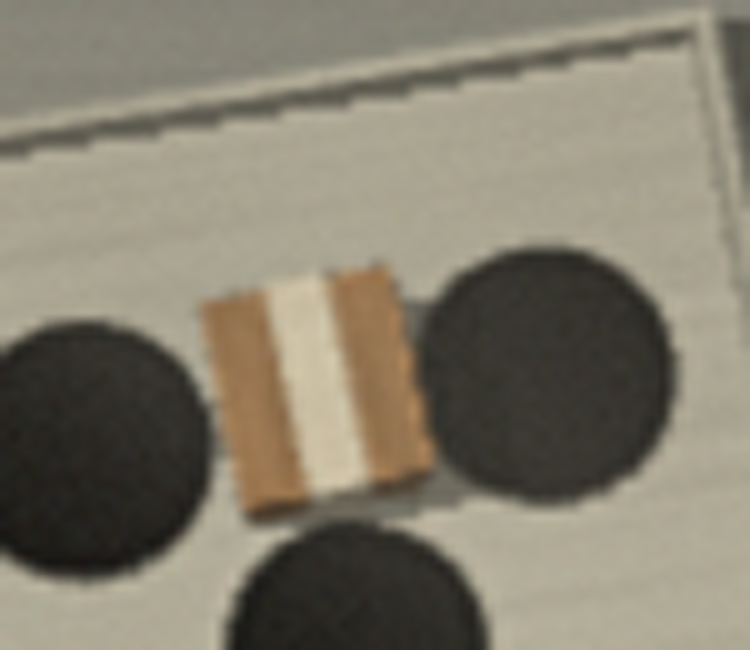

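View pics/s9.png

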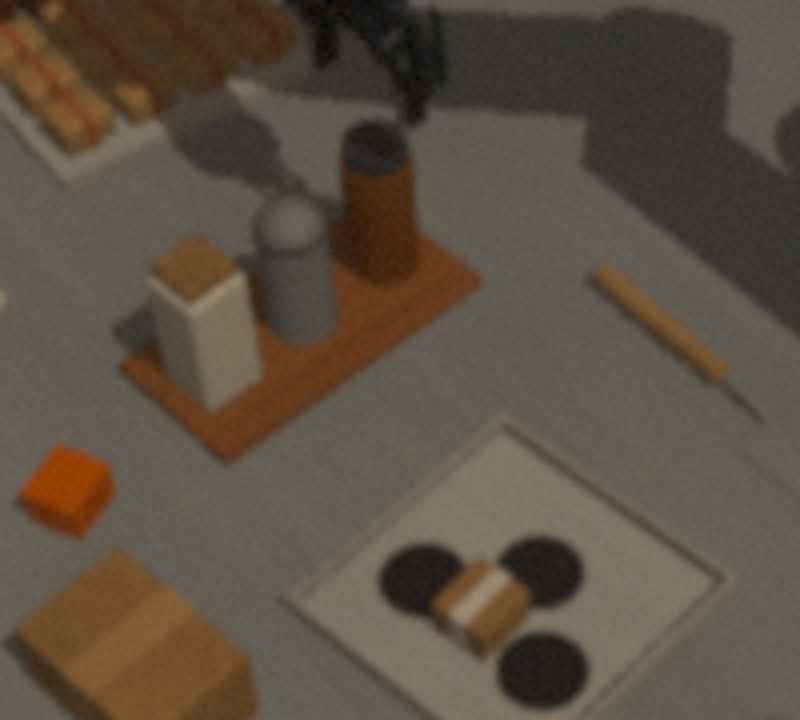

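Run:
```python
from h import *
f=vision.grab_frame("top")
def un(p,x0,y0,s): return (np.array(p,float)+.5)/s-.5+[x0,y0]
w=px2w(f,un([(200,302),(388,265),(433,468),(246,508)],300,160,10),.038)[:,:2]
print(w.round(4),w.mean(0),np.linalg.norm(w-np.roll(w,-1,0),axis=1))
d=w[0]+w[1]-w[2]-w[3];print("yaw",np.degrees(np.arctan2(d[1],d[0])));e=w[0]+w[3]-w[1]-w[2];print(np.degrees(np.arctan2(-e[0],e[1])))
g=cv2.cvtColor(f["image"],cv2.COLOR_BGR2GRAY)
sub=(g[160:260,285:385]<65).astype(np.uint8)
n,l,st,c=cv2.connectedComponentsWithStats(sub)
for i in range(1,n):
    if st[i,4]>150: print(st[i],px2w(f,c[i]+[285,160],.004).round(4))
a=np.radians(8.2)
for p in((30,56),(30,-56),(-29,0),(30,0)):
    print(p,np.array([.5154,-.009])+np.array([p[0]*np.cos(a)-p[1]*np.sin(a),p[0]*np.sin(a)+p[1]*np.cos(a)])/1e3)
```

```text
[[ 0.5656  0.0228]
 [ 0.5733 -0.0212]
 [ 0.525  -0.0301]
 [ 0.5167  0.0133]] [ 0.54515952 -0.00380702] [0.04468662 0.04916364 0.04420151 0.04983058]
yaw 10.697592739907462
10.387794413183798
[ 57  25  25  25 490] [[ 0.5534 -0.0594  0.004 ]]
[ 11  33  25  25 493] [[0.5374 0.0514 0.004 ]]
[ 38  52  26  26 512] [[ 0.4871 -0.0122  0.004 ]]
(30, 56) [0.53710607 0.05070634]
(30, -56) [ 0.55308051 -0.0601486 ]
(-29, 0) [ 0.48669649 -0.01313624]
(30, 0) [ 0.54509329 -0.00472113]
```

Call:
arm_command(moves=[{"translation": [0,0,-0.5],"rot": [0,0,-0.65],"grip": 1},{"translation": [0,0,0],"rot": [0,0,-0.64],"grip": 1},{"translation": [0,0,0],"rot": [0,0,0],"grip": 1}])

```text
time_s: 21.9
tool_pos: [0.3914, -0.3153, 0.1712]
tool_rot: [-0.0, -0.092, 0.996, -0.0]
ft_force: [-0.1, 0.3, -0.5]
grip_width: 0.0851
```

```bash
python3 plan.py .5451 -.0043 .10 100.5
```

```text
t 21.90 pos [ 0.3914 -0.3153  0.1712] yaw 100.57 tilt [-0.0005 -0.0002] F [-0.1  0.3 -0.5] w 0.0851
shift now-axes [-8.33 11.1   2.84]
shift after-turn [-8.31 11.11  2.85] turn [-0.   -0.01  0.02]
```

Call:
arm_command(moves=[{"translation": [-0.6,0.8,0],"rot": [0,0,0],"grip": 1},{"translation": [-0.6,0.8,0],"rot": [0,0,0],"grip": 1},{"translation": [-0.6,0.8,0],"rot": [0,0,0],"grip": 1},{"translation": [-0.6,0.8,0],"rot": [0,0,0],"grip": 1},{"translation": [-0.6,0.8,0],"rot": [0,0,0],"grip": 1},{"translation": [-0.6,0.8,0],"rot": [0,0,0],"grip": 1},{"translation": [-0.6,0.8,0],"rot": [0,0,0],"grip": 1},{"translation": [-0.6,0.8,0],"rot": [0,0,0],"grip": 1}])

```text
time_s: 22.57
tool_pos: [0.4799, -0.1348, 0.1701]
tool_rot: [-0.001, -0.091, 0.996, 0.0]
ft_force: [0.6, 0.3, -0.3]
grip_width: 0.0855
```

Call:
arm_command(moves=[{"translation": [-0.6,0.8,0.5],"rot": [0,0,0],"grip": 1},{"translation": [-0.6,0.8,0.5],"rot": [0,0,0],"grip": 1},{"translation": [-0.6,0.8,0.5],"rot": [0,0,0],"grip": 1},{"translation": [-0.6,0.8,0.5],"rot": [0,0,0],"grip": 1},{"translation": [-0.6,0.8,0.5],"rot": [0,0,0],"grip": 1},{"translation": [-0.5,0.7,0.4],"rot": [0,0,0],"grip": 1},{"translation": [0,0,0],"rot": [0,0,0],"grip": 1},{"translation": [0,0,0],"rot": [0,0,0],"grip": 1}])

```text
time_s: 23.23
tool_pos: [0.5433, -0.0038, 0.0967]
tool_rot: [-0.002, -0.092, 0.996, -0.0]
ft_force: [0.1, -0.1, 0.0]
grip_width: 0.0856
```

Call:
arm_command(moves=[{"translation": [0,0,0],"rot": [0,0,0],"grip": 1},{"translation": [0,0,0],"rot": [0,0,0],"grip": 1}])

```text
time_s: 23.4
tool_pos: [0.5447, -0.0057, 0.0994]
tool_rot: [-0.0, -0.091, 0.996, -0.001]
ft_force: [0.4, 0.0, -0.1]
grip_width: 0.0855
```

```bash
python3 plan.py .5451 -.0043 .009 100.5; python3 -c "
from h import *
f=vision.grab_frame('scene');crop(f,'s10',240,110,150,135,5)"
```

```text
t 23.40 pos [ 0.5447 -0.0057  0.0994] yaw 100.43 tilt [ 0.     -0.0013] F [ 0.4  0.  -0.1] w 0.0855
shift now-axes [-0.03  0.06  3.61]
shift after-turn [-0.02  0.05  3.62] turn [-0.02 -0.   -0.02]
```

View pics/s10.png

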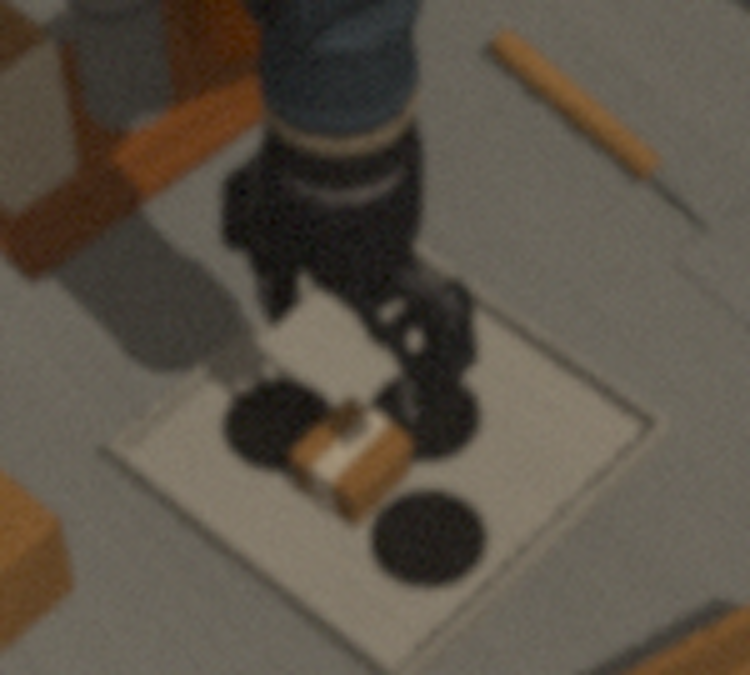

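Call:
arm_command(moves=[{"translation": [-0.02,0.05,0.6],"rot": [0,0,0],"grip": 1},{"translation": [0,0,0.7],"rot": [0,0,0],"grip": 1},{"translation": [0,0,0.7],"rot": [0,0,0],"grip": 1},{"translation": [0,0,0.6],"rot": [0,0,0],"grip": 1},{"translation": [0,0,0.4],"rot": [0,0,0],"grip": 1},{"translation": [0,0,0.3],"rot": [0,0,0],"grip": 1},{"translation": [0,0,0.2],"rot": [0,0,0],"grip": 1},{"translation": [0,0,0.05],"rot": [0,0,0],"grip": 1}])

```text
time_s: 24.12
tool_pos: [0.5449, -0.0039, 0.0101]
tool_rot: [-0.0, -0.091, 0.996, -0.0]
ft_force: [-1.0, -0.4, 0.5]
grip_width: 0.0858
```

Call:
arm_command(moves=[{"translation": [0,0,0],"rot": [0,0,0],"grip": 1},{"translation": [0,0,0],"rot": [0,0,0],"grip": 1},{"translation": [0,0,0],"rot": [0,0,0],"grip": 1}])

```text
time_s: 24.37
tool_pos: [0.5461, -0.0036, 0.0115]
tool_rot: [0.001, -0.092, 0.996, -0.001]
ft_force: [0.4, 0.3, 0.5]
grip_width: 0.0854
```

```bash
python3 plan.py .5451 -.0043 .009 100.5
```

```text
t 24.37 pos [ 0.5461 -0.0036  0.0115] yaw 100.52 tilt [ 0.0019 -0.001 ] F [0.4 0.3 0.5] w 0.0854
shift now-axes [ 0.04 -0.02  0.1 ]
shift after-turn [ 0.04 -0.02  0.1 ] turn [-0.02  0.02  0.01]
```

Down 2.5 mm more, then close gently on the cardboard at 30 N.

Call:
arm_command(moves=[{"translation": [0.03,-0.02,0.1],"rot": [0,0,0],"grip": 1},{"translation": [0,0,0],"rot": [0,0,0],"grip": 0.7},{"translation": [0,0,0],"rot": [0,0,0],"grip": 0.6},{"translation": [0,0,0],"rot": [0,0,0],"grip": 0.3},{"translation": [0,0,0],"rot": [0,0,0],"grip": 0.3},{"translation": [0,0,0],"rot": [0,0,0],"grip": 0.3},{"translation": [0,0,0],"rot": [0,0,0],"grip": 0.3}], grip_force=30)

```text
time_s: 24.95
tool_pos: [0.5447, -0.0042, 0.0081]
tool_rot: [0.0, -0.092, 0.996, -0.0]
ft_force: [0.2, -0.3, 1.1]
grip_width: 0.0449
```

```bash
python3 plan.py .5253 .2848 .10 100.5
```

```text
t 24.95 pos [ 0.5447 -0.0042  0.0081] yaw 100.52 tilt [ 0.0004 -0.0009] F [ 0.2 -0.3  1.1] w 0.0449
shift now-axes [-1.35 11.51 -3.68]
shift after-turn [-1.34 11.51 -3.67] turn [-0.01  0.    0.  ]
```

Call:
arm_command(moves=[{"translation": [0,0,-0.4],"rot": [0,0,0],"grip": 0.3},{"translation": [0,0,-0.9],"rot": [0,0,0],"grip": 0.3},{"translation": [0,0,-0.9],"rot": [0,0,0],"grip": 0.3},{"translation": [0,0,-0.9],"rot": [0,0,0],"grip": 0.3},{"translation": [0,0.4,-0.9],"rot": [0,0,0],"grip": 0.3},{"translation": [-0.1,0.85,0],"rot": [0,0,0],"grip": 0.3},{"translation": [-0.1,0.85,0],"rot": [0,0,0],"grip": 0.3},{"translation": [-0.1,0.85,0],"rot": [0,0,0],"grip": 0.3}])

```text
time_s: 25.62
tool_pos: [0.5388, 0.0704, 0.1092]
tool_rot: [0.001, -0.091, 0.996, -0.0]
ft_force: [0.4, -0.1, -1.5]
grip_width: 0.0455
```

Call:
arm_command(moves=[{"translation": [-0.1,0.85,0],"rot": [0,0,0],"grip": 0.3},{"translation": [-0.1,0.85,0],"rot": [0,0,0],"grip": 0.3},{"translation": [-0.1,0.85,0],"rot": [0,0,0],"grip": 0.3},{"translation": [-0.1,0.85,0],"rot": [0,0,0],"grip": 0.3},{"translation": [-0.1,0.85,0],"rot": [0,0,0],"grip": 0.3},{"translation": [-0.1,0.85,0],"rot": [0,0,0],"grip": 0.3},{"translation": [-0.1,0.85,0],"rot": [0,0,0],"grip": 0.3},{"translation": [-0.1,0.85,0],"rot": [0,0,0],"grip": 0.3}])

```text
time_s: 26.28
tool_pos: [0.5266, 0.2416, 0.108]
tool_rot: [-0.0, -0.092, 0.996, -0.0]
ft_force: [-0.5, 0.2, -1.3]
grip_width: 0.0454
```

Call:
arm_command(moves=[{"translation": [-0.1,0.85,0],"rot": [0,0,0],"grip": 0.3},{"translation": [-0.1,0.85,0],"rot": [0,0,0],"grip": 0.3},{"translation": [0,0,0],"rot": [0,0,0.8],"grip": 0.3},{"translation": [0,0,0],"rot": [0,0,0.8],"grip": 0.3},{"translation": [0,0,0],"rot": [0,0,0.8],"grip": 0.3},{"translation": [0,0,0],"rot": [0,0,0.8],"grip": 0.3},{"translation": [0,0,0],"rot": [0,0,0.77],"grip": 0.3},{"translation": [0,0,0],"rot": [0,0,0],"grip": 0.3}])

```text
time_s: 26.95
tool_pos: [0.5239, 0.2833, 0.1078]
tool_rot: [-0.0, 0.067, 0.998, -0.001]
ft_force: [0.5, -0.9, -1.0]
grip_width: 0.0456
```

Call:
arm_command(moves=[{"translation": [0,0,0],"rot": [0,0,0],"grip": 0.3},{"translation": [0,0,0],"rot": [0,0,0],"grip": 0.3},{"translation": [0,0,0],"rot": [0,0,0],"grip": 0.3}])

```text
time_s: 27.2
tool_pos: [0.5242, 0.2832, 0.1078]
tool_rot: [-0.0, 0.067, 0.998, -0.0]
ft_force: [-0.3, -0.2, -1.7]
grip_width: 0.0454
```

```bash
python3 plan.py .5253 .2848 .0091 82.3; python3 -c "
from h import *
f=vision.grab_frame('scene');crop(f,'s11',320,170,150,135,5)"
```

```text
t 27.20 pos [0.5242 0.2832 0.1078] yaw 82.37 tilt [-0.0001 -0.0008] F [-0.3 -0.2 -1.7] w 0.0454
shift now-axes [-0.04  0.07  3.95]
shift after-turn [-0.04  0.07  3.95] turn [-0.01  0.    0.02]
```

View pics/s11.png

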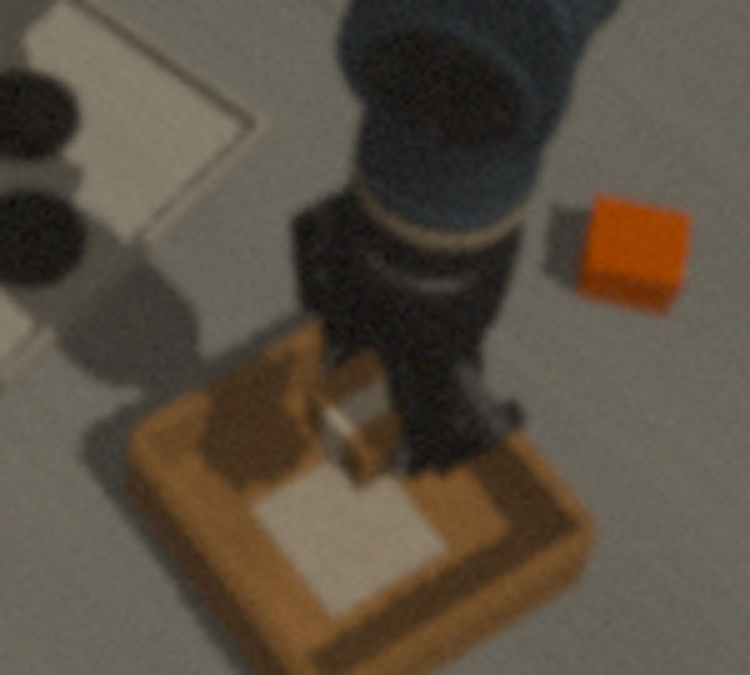

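Call:
arm_command(moves=[{"translation": [-0.04,0.07,0.5],"rot": [0,0,0],"grip": 0.3},{"translation": [0,0,0.7],"rot": [0,0,0],"grip": 0.3},{"translation": [0,0,0.7],"rot": [0,0,0],"grip": 0.3},{"translation": [0,0,0.7],"rot": [0,0,0],"grip": 0.3},{"translation": [0,0,0.5],"rot": [0,0,0],"grip": 0.3},{"translation": [0,0,0.4],"rot": [0,0,0],"grip": 0.3},{"translation": [0,0,0.2],"rot": [0,0,0],"grip": 0.3},{"translation": [0,0,0.1],"rot": [0,0,0],"grip": 0.3}])

```text
time_s: 27.92
tool_pos: [0.5249, 0.2846, 0.0115]
tool_rot: [-0.001, 0.067, 0.998, -0.001]
ft_force: [0.4, -0.3, -1.0]
grip_width: 0.0455
```

Call:
arm_command(moves=[{"translation": [0,0,0],"rot": [0,0,0],"grip": 0.3},{"translation": [0,0,0],"rot": [0,0,0],"grip": 0.3},{"translation": [0,0,0],"rot": [0,0,0],"grip": 0.3}])

```text
time_s: 28.17
tool_pos: [0.5265, 0.2852, 0.0141]
tool_rot: [0.001, 0.067, 0.998, 0.0]
ft_force: [0.3, -0.3, -1.4]
grip_width: 0.0454
```

```bash
python3 plan.py .5253 .2848 .0091 82.3
```

```text
t 28.17 pos [0.5265 0.2852 0.0141] yaw 82.32 tilt [0.0023 0.0001] F [ 0.3 -0.3 -1.4] w 0.0454
shift now-axes [ 0.05 -0.02  0.2 ]
shift after-turn [ 0.05 -0.02  0.2 ] turn [0.01 0.03 0.01]
```

Call:
arm_command(moves=[{"translation": [0.05,-0.02,0.1],"rot": [0,0.02,0],"grip": 0.3},{"translation": [0,0,0.08],"rot": [0,0,0],"grip": 0.3},{"translation": [0,0,0],"rot": [0,0,0],"grip": 0.3},{"translation": [0,0,0],"rot": [0,0,0],"grip": 0.3}])

```text
time_s: 28.5
tool_pos: [0.5248, 0.2848, 0.0092]
tool_rot: [0.0, 0.067, 0.998, 0.0]
ft_force: [0.8, -0.5, 1.8]
grip_width: 0.0454
```

Call:
arm_command(moves=[{"translation": [0,0,0.05],"rot": [0,0,0],"grip": 0.3},{"translation": [0,0,0],"rot": [0,0,0],"grip": 0.3},{"translation": [0,0,0],"rot": [0,0,0],"grip": 0.3}])

```text
time_s: 28.75
tool_pos: [0.5249, 0.2848, 0.0092]
tool_rot: [0.0, 0.067, 0.998, 0.0]
ft_force: [-3.1, -1.1, 7.9]
grip_width: 0.0457
```

Call:
arm_command(moves=[{"translation": [0,0,-0.03],"rot": [0,0,0],"grip": 0.6},{"translation": [0,0,0],"rot": [0,0,0],"grip": 0.7},{"translation": [0,0,0],"rot": [0,0,0],"grip": 0.8},{"translation": [0,0,0],"rot": [0,0,0],"grip": 0.85},{"translation": [0,0,-0.5],"rot": [0,0,0],"grip": 0.85},{"translation": [0,0,-0.9],"rot": [0,0,0],"grip": 0.85},{"translation": [0,0,-1],"rot": [0,0,0],"grip": 1},{"translation": [0,0,-1],"rot": [0,0,0],"grip": 1}], grip_force=45)

```text
time_s: 29.42
tool_pos: [0.5237, 0.2843, 0.0938]
tool_rot: [-0.001, 0.067, 0.998, -0.001]
ft_force: [0.7, 0.4, -0.1]
grip_width: 0.0853
```

Call:
arm_command(moves=[{"translation": [0,0,-1],"rot": [0,0,-0.9],"grip": 1},{"translation": [0,0,-1],"rot": [0,0,-0.9],"grip": 1},{"translation": [0,0,-0.7],"rot": [0,0,-0.86],"grip": 1},{"translation": [0,0,0],"rot": [0,0,0],"grip": 1},{"translation": [0,0,0],"rot": [0,0,0],"grip": 1}])

```text
time_s: 29.83
tool_pos: [0.5255, 0.285, 0.1626]
tool_rot: [0.001, -0.039, 0.999, 0.0]
ft_force: [0.2, 0.3, -0.1]
grip_width: 0.0853
```

```bash
python3 plan.py .392 -.3158 .17 94.6; python3 -c "
from h import *
f=vision.grab_frame('scene');crop(f,'s12',320,170,150,135,5)"
```

```text
t 29.83 pos [0.5255 0.285  0.1626] yaw 94.45 tilt [0.0023 0.0009] F [ 0.2  0.3 -0.1] w 0.0853
shift now-axes [  7.19 -23.54  -0.33]
shift after-turn [  7.25 -23.53  -0.3 ] turn [ 0.01  0.03 -0.03]
```

View pics/s12.png

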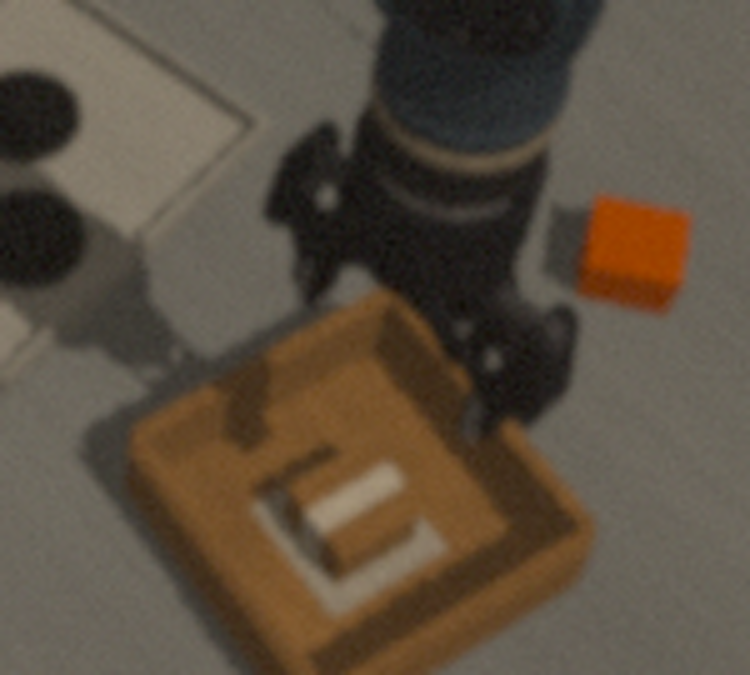

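The gift sits flat on the white card (centre ~350,520). Next is the jar.

Call:
arm_command(moves=[{"translation": [0.3,-0.98,-0.05],"rot": [0,0,0],"grip": 1},{"translation": [0.3,-0.98,-0.05],"rot": [0,0,0],"grip": 1},{"translation": [0.3,-0.98,-0.05],"rot": [0,0,0],"grip": 1},{"translation": [0.3,-0.98,-0.05],"rot": [0,0,0],"grip": 1},{"translation": [0.3,-0.98,-0.05],"rot": [0,0,0],"grip": 1},{"translation": [0.3,-0.98,-0.05],"rot": [0,0,0],"grip": 1},{"translation": [0.3,-0.98,0],"rot": [0,0,0],"grip": 1},{"translation": [0.3,-0.98,0],"rot": [0,0,0],"grip": 1}])

```text
time_s: 30.55
tool_pos: [0.4783, 0.0833, 0.1659]
tool_rot: [-0.003, -0.039, 0.999, -0.0]
ft_force: [0.5, 0.5, 0.2]
grip_width: 0.0854
```

Call:
arm_command(moves=[{"translation": [0.3,-0.98,0],"rot": [0,0,0],"grip": 1},{"translation": [0.3,-0.98,0],"rot": [0,0,0],"grip": 1},{"translation": [0.3,-0.98,0],"rot": [0,0,0],"grip": 1},{"translation": [0.3,-0.98,0],"rot": [0,0,0],"grip": 1},{"translation": [0.3,-0.98,0],"rot": [0,0,0],"grip": 1},{"translation": [0.3,-0.98,0],"rot": [0,0,0],"grip": 1},{"translation": [0.3,-0.98,0],"rot": [0,0,0],"grip": 1},{"translation": [0.3,-0.98,0],"rot": [0,0,0],"grip": 1}])

```text
time_s: 31.22
tool_pos: [0.434, -0.1163, 0.1661]
tool_rot: [-0.002, -0.039, 0.999, 0.001]
ft_force: [0.8, -0.8, 0.3]
grip_width: 0.0854
```

Call:
arm_command(moves=[{"translation": [0.3,-0.98,0],"rot": [0,0,0],"grip": 1},{"translation": [0.3,-0.98,0],"rot": [0,0,0],"grip": 1},{"translation": [0.3,-0.98,0],"rot": [0,0,0],"grip": 1},{"translation": [0.3,-0.98,0],"rot": [0,0,0],"grip": 1},{"translation": [0.3,-0.98,0],"rot": [0,0,0],"grip": 1},{"translation": [0.3,-0.98,0],"rot": [0,0,0],"grip": 1},{"translation": [0.3,-0.98,0],"rot": [0,0,0],"grip": 1},{"translation": [0.2,-0.9,0],"rot": [0,0,0],"grip": 1}])

```text
time_s: 31.88
tool_pos: [0.3919, -0.3141, 0.1661]
tool_rot: [-0.002, -0.039, 0.999, 0.001]
ft_force: [0.5, -0.8, -0.3]
grip_width: 0.0856
```

Call:
arm_command(moves=[{"translation": [0,0,0],"rot": [0,0,0],"grip": 1},{"translation": [0,0,0],"rot": [0,0,0],"grip": 1},{"translation": [0,0,0],"rot": [0,0,0],"grip": 1},{"translation": [0,0,0],"rot": [0,0,0],"grip": 1}])

```text
time_s: 32.22
tool_pos: [0.3934, -0.3123, 0.1674]
tool_rot: [-0.001, -0.04, 0.999, 0.001]
ft_force: [0.1, 0.5, 0.2]
grip_width: 0.0853
```

```bash
python3 plan.py .392 -.3158 .0756 94.6; python3 -c "
from h import *
f=vision.grab_frame('top');crop(f,'t13',160,160,260,120,3)
crop(f,'t13b',160,165,100,90,7)"
```

```text
t 32.22 pos [ 0.3934 -0.3123  0.1674] yaw 94.56 tilt [-0.0028  0.0012] F [0.1 0.5 0.2] w 0.0853
shift now-axes [ 0.06 -0.14  3.67]
shift after-turn [ 0.07 -0.14  3.67] turn [ 0.02 -0.03 -0.01]
```

View pics/t13b.png

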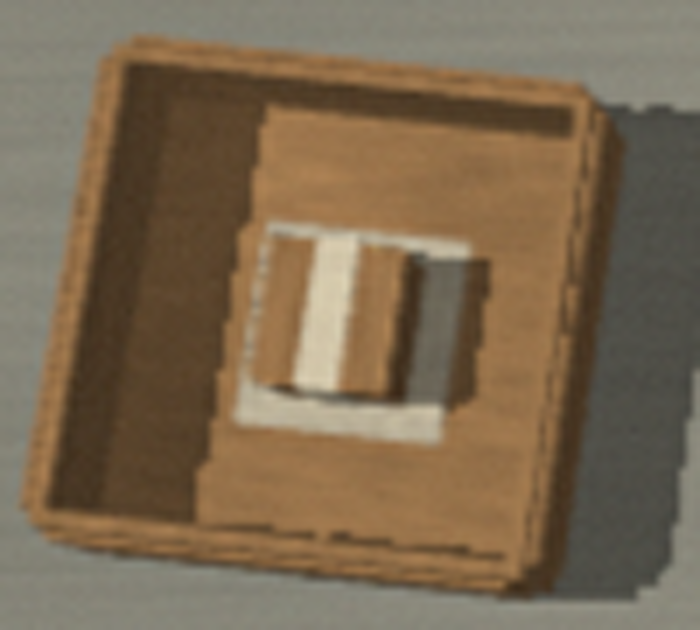

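Call:
arm_command(moves=[{"translation": [0.07,-0.14,0.6],"rot": [0.02,-0.03,0],"grip": 1},{"translation": [0,0,0.7],"rot": [0,0,0],"grip": 1},{"translation": [0,0,0.7],"rot": [0,0,0],"grip": 1},{"translation": [0,0,0.7],"rot": [0,0,0],"grip": 1},{"translation": [0,0,0.6],"rot": [0,0,0],"grip": 1},{"translation": [0,0,0.37],"rot": [0,0,0],"grip": 1},{"translation": [0,0,0],"rot": [0,0,0],"grip": 1},{"translation": [0,0,0],"rot": [0,0,0],"grip": 1}])

```text
time_s: 32.93
tool_pos: [0.3921, -0.3166, 0.0764]
tool_rot: [0.0, -0.04, 0.999, -0.001]
ft_force: [0.1, -0.8, 0.5]
grip_width: 0.0854
```

Call:
arm_command(moves=[{"translation": [0,0,0],"rot": [0,0,0],"grip": 1},{"translation": [0,0,0],"rot": [0,0,0],"grip": 1}])

```text
time_s: 33.1
tool_pos: [0.393, -0.318, 0.0781]
tool_rot: [0.001, -0.04, 0.999, -0.002]
ft_force: [0.0, 0.4, -0.5]
grip_width: 0.0855
```

```bash
python3 plan.py .392 -.3158 .0756 94.6
python3 - <<'E'
from h import *
f=vision.grab_frame("top")
u=(np.array([(272,238),(405,250),(387,395),(255,382)])+.5)/7-.5+[160,165]
w=px2w(f,u,.039);print(w.mean(0),np.linalg.norm(w-np.roll(w,-1,0),axis=1))
E
```

```text
t 33.10 pos [ 0.393  -0.318   0.0781] yaw 94.53 tilt [ 0.0028 -0.0039] F [ 0.   0.4 -0.5] w 0.0855
shift now-axes [0.03 0.09 0.1 ]
shift after-turn [0.03 0.09 0.1 ] turn [-0.05  0.03 -0.02]
[0.52480351 0.2841434  0.039     ] [0.04445616 0.04860637 0.04377257 0.04830769]
```

The gift is within 1 mm of the card centre. I'll grip the jar.

Call:
arm_command(moves=[{"translation": [0.03,0.08,0.1],"rot": [-0.05,0.03,-0.02],"grip": 1},{"translation": [0,0,0],"rot": [0,0,0],"grip": 1},{"translation": [0,0,0],"rot": [0,0,0],"grip": 0.72},{"translation": [0,0,0],"rot": [0,0,0],"grip": 0.6},{"translation": [0,0,0],"rot": [0,0,0],"grip": 0.3},{"translation": [0,0,0],"rot": [0,0,0],"grip": 0.3},{"translation": [0,0,0],"rot": [0,0,0],"grip": 0.3}])

```text
time_s: 33.73
tool_pos: [0.3915, -0.3159, 0.0744]
tool_rot: [-0.001, -0.04, 0.999, 0.0]
ft_force: [-0.0, -0.3, 0.3]
grip_width: 0.0552
```

```bash
python3 plan.py .5375 .0511 .12 94.6
```

```text
t 33.73 pos [ 0.3915 -0.3159  0.0744] yaw 94.60 tilt [-0.0012  0.0009] F [-0.  -0.3  0.3] w 0.0552
shift now-axes [-7.   14.17 -1.82]
shift after-turn [-7.   14.16 -1.82] turn [ 0.01 -0.01  0.  ]
```

Call:
arm_command(moves=[{"translation": [0,0,-0.3],"rot": [0,0,0],"grip": 0.3},{"translation": [0,0,-0.8],"rot": [0,0,0],"grip": 0.3},{"translation": [0,0,-0.8],"rot": [0,0,0],"grip": 0.3},{"translation": [-0.22,0.44,0],"rot": [0,0,0],"grip": 0.3},{"translation": [-0.44,0.88,0],"rot": [0,0,0],"grip": 0.3},{"translation": [-0.44,0.88,0],"rot": [0,0,0],"grip": 0.3},{"translation": [-0.44,0.88,0],"rot": [0,0,0],"grip": 0.3},{"translation": [-0.44,0.88,0],"rot": [0,0,0],"grip": 0.3}])

```text
time_s: 34.4
tool_pos: [0.4323, -0.2105, 0.1203]
tool_rot: [-0.002, -0.04, 0.999, 0.002]
ft_force: [0.1, 0.7, -3.2]
grip_width: 0.0549
```

Call:
arm_command(moves=[{"translation": [-0.44,0.88,0],"rot": [0,0,0],"grip": 0.3},{"translation": [-0.44,0.88,0],"rot": [0,0,0],"grip": 0.3},{"translation": [-0.44,0.88,0],"rot": [0,0,0],"grip": 0.3},{"translation": [-0.44,0.88,0],"rot": [0,0,0],"grip": 0.3},{"translation": [-0.44,0.88,0],"rot": [0,0,0],"grip": 0.3},{"translation": [-0.44,0.88,0],"rot": [0,0,0],"grip": 0.3},{"translation": [-0.44,0.88,0],"rot": [0,0,0],"grip": 0.3},{"translation": [-0.44,0.88,0],"rot": [0,0,0],"grip": 0.3}])

```text
time_s: 35.07
tool_pos: [0.5054, -0.028, 0.1204]
tool_rot: [-0.002, -0.04, 0.999, 0.002]
ft_force: [-0.5, 0.0, -2.7]
grip_width: 0.0551
```

Call:
arm_command(moves=[{"translation": [-0.44,0.88,0],"rot": [0,0,0],"grip": 0.3},{"translation": [-0.44,0.88,0],"rot": [0,0,0],"grip": 0.3},{"translation": [-0.44,0.88,0],"rot": [0,0,0],"grip": 0.3},{"translation": [-0.2,0.4,0],"rot": [0,0,0],"grip": 0.3},{"translation": [0,0,0],"rot": [0,0,0],"grip": 0.3},{"translation": [0,0,0],"rot": [0,0,0],"grip": 0.3},{"translation": [0,0,0],"rot": [0,0,0],"grip": 0.3},{"translation": [0,0,0],"rot": [0,0,0],"grip": 0.3}])

```text
time_s: 35.73
tool_pos: [0.5375, 0.0475, 0.1216]
tool_rot: [-0.001, -0.04, 0.999, 0.001]
ft_force: [0.0, -0.5, -2.9]
grip_width: 0.0556
```

```bash
python3 plan.py .538 .0511 .067 94.6
```

```text
t 35.73 pos [0.5375 0.0475 0.1216] yaw 94.53 tilt [-0.0027  0.0014] F [ 0.  -0.5 -2.9] w 0.0556
shift now-axes [-0.04  0.14  2.18]
shift after-turn [-0.03  0.14  2.18] turn [ 0.02 -0.03 -0.01]
```

Call:
arm_command(moves=[{"translation": [-0.03,0.14,0.4],"rot": [0.02,-0.03,0],"grip": 0.3},{"translation": [0,0,0.5],"rot": [0,0,0],"grip": 0.3},{"translation": [0,0,0.5],"rot": [0,0,0],"grip": 0.3},{"translation": [0,0,0.3],"rot": [0,0,0],"grip": 0.3},{"translation": [0,0,0.2],"rot": [0,0,0],"grip": 0.3},{"translation": [0,0,0],"rot": [0,0,0],"grip": 0.3},{"translation": [0,0,0],"rot": [0,0,0],"grip": 0.3},{"translation": [0,0,0],"rot": [0,0,0],"grip": 0.3}])

```text
time_s: 36.4
tool_pos: [0.539, 0.052, 0.0749]
tool_rot: [0.001, -0.04, 0.999, 0.0]
ft_force: [0.7, 0.3, -1.9]
grip_width: 0.0554
```

```bash
python3 plan.py .538 .0511 .067 94.6
```

```text
t 36.40 pos [0.539  0.052  0.0749] yaw 94.61 tilt [0.0016 0.0003] F [ 0.7  0.3 -1.9] w 0.0554
shift now-axes [ 0.04 -0.03  0.32]
shift after-turn [ 0.04 -0.03  0.32] turn [0.   0.02 0.  ]
```

Call:
arm_command(moves=[{"translation": [0.04,-0.03,0.12],"rot": [0,0.02,0],"grip": 0.3},{"translation": [0,0,0.1],"rot": [0,0,0],"grip": 0.3},{"translation": [0,0,0.06],"rot": [0,0,0],"grip": 0.3},{"translation": [0,0,0],"rot": [0,0,0],"grip": 0.3},{"translation": [0,0,0],"rot": [0,0,0],"grip": 0.3}])

```text
time_s: 36.82
tool_pos: [0.5375, 0.0512, 0.0674]
tool_rot: [-0.0, -0.04, 0.999, 0.0]
ft_force: [-0.3, 0.2, -2.1]
grip_width: 0.0551
```

Call:
arm_command(moves=[{"translation": [0,0,0.05],"rot": [0,0,0],"grip": 0.3},{"translation": [0,0,0],"rot": [0,0,0],"grip": 0.3},{"translation": [0,0,0],"rot": [0,0,0],"grip": 0.3}])

```text
time_s: 37.07
tool_pos: [0.538, 0.0512, 0.0665]
tool_rot: [0.0, -0.04, 0.999, 0.0]
ft_force: [0.7, 0.3, -2.7]
grip_width: 0.0552
```

Call:
arm_command(moves=[{"translation": [0,0,0.05],"rot": [0,0,0],"grip": 0.3},{"translation": [0,0,0],"rot": [0,0,0],"grip": 0.3},{"translation": [0,0,0],"rot": [0,0,0],"grip": 0.3}])

```text
time_s: 37.32
tool_pos: [0.5383, 0.0512, 0.0664]
tool_rot: [0.001, -0.04, 0.999, 0.0]
ft_force: [-1.1, -0.4, 5.4]
grip_width: 0.0551
```

Contact. I'll release, rise and go to the shaker.

Call:
arm_command(moves=[{"translation": [0,0,0],"rot": [0,0,0],"grip": 0.7},{"translation": [0,0,0],"rot": [0,0,0],"grip": 0.8},{"translation": [0,0,0],"rot": [0,0,0],"grip": 0.9},{"translation": [0,0,0],"rot": [0,0,0],"grip": 1},{"translation": [0,0,-0.5],"rot": [0,0,0],"grip": 1},{"translation": [0,0,-1],"rot": [0,0,0],"grip": 1},{"translation": [0,0,-1],"rot": [0,0,0],"grip": 1},{"translation": [0,0,-1],"rot": [0,0,0],"grip": 1}])

```text
time_s: 37.98
tool_pos: [0.5374, 0.0512, 0.1538]
tool_rot: [-0.001, -0.04, 0.999, 0.0]
ft_force: [0.7, -0.4, 0.1]
grip_width: 0.0853
```

Call:
arm_command(moves=[{"translation": [0,0,-0.6],"rot": [0,0,0],"grip": 1},{"translation": [0,0,0],"rot": [0,0,0],"grip": 1},{"translation": [0,0,0],"rot": [0,0,0],"grip": 1}])

```text
time_s: 38.23
tool_pos: [0.5388, 0.0511, 0.1693]
tool_rot: [0.001, -0.04, 0.999, 0.0]
ft_force: [-0.2, 0.3, -0.8]
grip_width: 0.0855
```

```bash
python3 plan.py .4763 -.3083 .17 94.6; python3 -c "
from h import *
f=vision.grab_frame('scene');crop(f,'s14',190,50,200,180,4)"
```

```text
t 38.23 pos [0.5388 0.0511 0.1693] yaw 94.61 tilt [0.0027 0.0001] F [-0.2  0.3 -0.8] w 0.0855
shift now-axes [  3.65 -14.13  -0.04]
shift after-turn [  3.65 -14.13  -0.03] turn [-0.    0.03  0.  ]
```

View pics/s14.png

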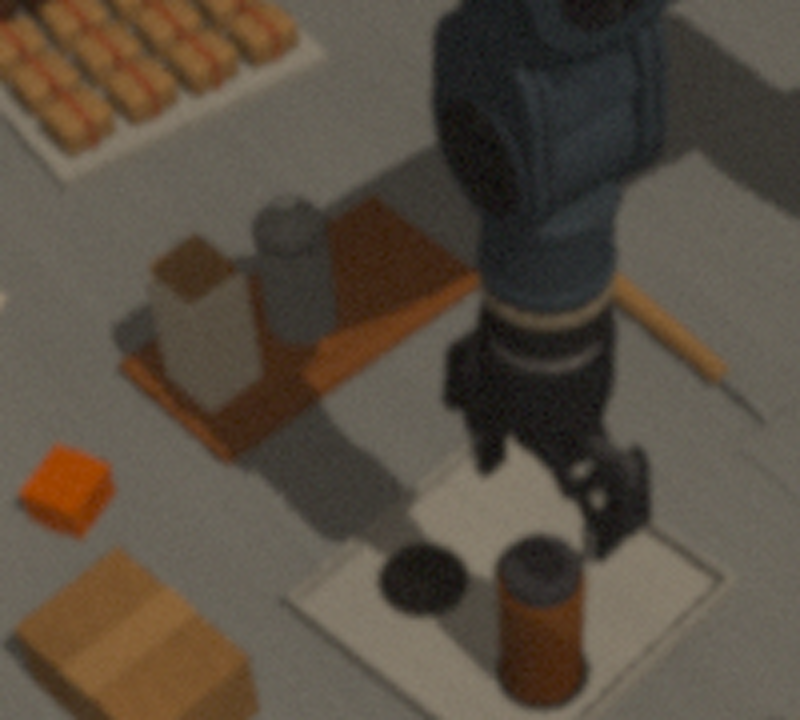

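The jar is back on its mat, upright at (540,640). On to the shaker.

Call:
arm_command(moves=[{"translation": [0.24,-0.94,0],"rot": [0,0.03,0],"grip": 1},{"translation": [0.24,-0.94,0],"rot": [0,0,0],"grip": 1},{"translation": [0.24,-0.94,0],"rot": [0,0,0],"grip": 1},{"translation": [0.24,-0.94,0],"rot": [0,0,0],"grip": 1},{"translation": [0.24,-0.94,0],"rot": [0,0,0],"grip": 1},{"translation": [0.24,-0.94,0],"rot": [0,0,0],"grip": 1},{"translation": [0.24,-0.94,0],"rot": [0,0,0],"grip": 1},{"translation": [0.24,-0.94,0],"rot": [0,0,0],"grip": 1}])

```text
time_s: 38.95
tool_pos: [0.5034, -0.1407, 0.1652]
tool_rot: [-0.003, -0.04, 0.999, 0.001]
ft_force: [0.2, -0.1, 0.0]
grip_width: 0.0852
```

Call:
arm_command(moves=[{"translation": [0.24,-0.94,0],"rot": [0,0,0],"grip": 1},{"translation": [0.24,-0.94,0],"rot": [0,0,0],"grip": 1},{"translation": [0.24,-0.94,0],"rot": [0,0,0],"grip": 1},{"translation": [0.24,-0.94,0],"rot": [0,0,0],"grip": 1},{"translation": [0.24,-0.94,0],"rot": [0,0,0],"grip": 1},{"translation": [0.24,-0.94,0],"rot": [0,0,0],"grip": 1},{"translation": [0.24,-0.94,0],"rot": [0,0,0],"grip": 1},{"translation": [0,0,0],"rot": [0,0,0],"grip": 1}])

```text
time_s: 39.62
tool_pos: [0.4744, -0.3107, 0.1649]
tool_rot: [-0.003, -0.038, 0.999, 0.0]
ft_force: [-0.5, 0.2, 0.8]
grip_width: 0.0856
```

Call:
arm_command(moves=[{"translation": [0,0,0],"rot": [0,0,0],"grip": 1},{"translation": [0,0,0],"rot": [0,0,0],"grip": 1},{"translation": [0,0,0],"rot": [0,0,0],"grip": 1}])

```text
time_s: 39.87
tool_pos: [0.4761, -0.3062, 0.1667]
tool_rot: [-0.002, -0.041, 0.999, 0.001]
ft_force: [-0.3, -0.5, 0.0]
grip_width: 0.0854
```

```bash
python3 plan.py .4763 -.3083 .0713 94.6
```

```text
t 39.87 pos [ 0.4761 -0.3062  0.1667] yaw 94.66 tilt [-0.0046  0.0017] F [-0.3 -0.5  0. ] w 0.0854
shift now-axes [-0.02 -0.09  3.81]
shift after-turn [-0.   -0.09  3.81] turn [ 0.03 -0.06  0.01]
```

Call:
arm_command(moves=[{"translation": [0,-0.09,0.6],"rot": [0.02,-0.05,0],"grip": 1},{"translation": [0,0,0.7],"rot": [0,0,0],"grip": 1},{"translation": [0,0,0.7],"rot": [0,0,0],"grip": 1},{"translation": [0,0,0.7],"rot": [0,0,0],"grip": 1},{"translation": [0,0,0.6],"rot": [0,0,0],"grip": 1},{"translation": [0,0,0.45],"rot": [0,0,0],"grip": 1},{"translation": [0,0,0],"rot": [0,0,0],"grip": 1},{"translation": [0,0,0],"rot": [0,0,0],"grip": 1}])

```text
time_s: 40.53
tool_pos: [0.4763, -0.3087, 0.0733]
tool_rot: [-0.0, -0.041, 0.999, -0.0]
ft_force: [0.3, -0.3, 0.6]
grip_width: 0.0856
```

Call:
arm_command(moves=[{"translation": [0,0,0],"rot": [0,0,0],"grip": 1},{"translation": [0,0,0],"rot": [0,0,0],"grip": 1}])

```text
time_s: 40.7
tool_pos: [0.4775, -0.3103, 0.0755]
tool_rot: [0.001, -0.04, 0.999, -0.002]
ft_force: [-0.2, 0.1, 0.2]
grip_width: 0.0852
```

```bash
python3 plan.py .4763 -.3083 .0713 94.6
```

```text
t 40.70 pos [ 0.4775 -0.3103  0.0755] yaw 94.63 tilt [ 0.003  -0.0029] F [-0.2  0.1  0.2] w 0.0852
shift now-axes [0.04 0.08 0.17]
shift after-turn [0.04 0.08 0.17] turn [-0.04  0.03  0.01]
```

Call:
arm_command(moves=[{"translation": [0.04,0.08,0.17],"rot": [-0.03,0.03,0],"grip": 1},{"translation": [0,0,0],"rot": [0,0,0],"grip": 1},{"translation": [0,0,0],"rot": [0,0,0],"grip": 0.72},{"translation": [0,0,0],"rot": [0,0,0],"grip": 0.6},{"translation": [0,0,0],"rot": [0,0,0],"grip": 0.3},{"translation": [0,0,0],"rot": [0,0,0],"grip": 0.3},{"translation": [0,0,0],"rot": [0,0,0],"grip": 0.3}])

```text
time_s: 41.28
tool_pos: [0.4756, -0.3082, 0.07]
tool_rot: [-0.0, -0.04, 0.999, 0.0]
ft_force: [0.6, -1.3, 1.6]
grip_width: 0.0526
```

```bash
python3 plan.py .4870 -.0126 .115 94.6
```

```text
t 41.28 pos [ 0.4756 -0.3082  0.07  ] yaw 94.60 tilt [-0.001   0.0003] F [ 0.6 -1.3  1.6] w 0.0526
shift now-axes [-1.4  11.75 -1.8 ]
shift after-turn [-1.4  11.75 -1.8 ] turn [ 0.   -0.01 -0.  ]
```

Call:
arm_command(moves=[{"translation": [0,0,-0.3],"rot": [0,0,0],"grip": 0.3},{"translation": [0,0,-0.8],"rot": [0,0,0],"grip": 0.3},{"translation": [0,0,-0.8],"rot": [0,0,0],"grip": 0.3},{"translation": [-0.05,0.45,0],"rot": [0,0,0],"grip": 0.3},{"translation": [-0.1,0.8,0],"rot": [0,0,0],"grip": 0.3},{"translation": [-0.1,0.8,0],"rot": [0,0,0],"grip": 0.3},{"translation": [-0.1,0.8,0],"rot": [0,0,0],"grip": 0.3},{"translation": [-0.1,0.8,0],"rot": [0,0,0],"grip": 0.3}])

```text
time_s: 41.95
tool_pos: [0.4785, -0.2139, 0.1159]
tool_rot: [-0.002, -0.04, 0.999, 0.001]
ft_force: [0.2, 0.2, -2.8]
grip_width: 0.0528
```

Call:
arm_command(moves=[{"translation": [-0.1,0.8,0],"rot": [0,0,0],"grip": 0.3},{"translation": [-0.1,0.8,0],"rot": [0,0,0],"grip": 0.3},{"translation": [-0.1,0.8,0],"rot": [0,0,0],"grip": 0.3},{"translation": [-0.1,0.8,0],"rot": [0,0,0],"grip": 0.3},{"translation": [-0.1,0.8,0],"rot": [0,0,0],"grip": 0.3},{"translation": [-0.1,0.8,0],"rot": [0,0,0],"grip": 0.3},{"translation": [-0.1,0.8,0],"rot": [0,0,0],"grip": 0.3},{"translation": [-0.1,0.8,0],"rot": [0,0,0],"grip": 0.3}])

```text
time_s: 42.62
tool_pos: [0.4853, -0.0529, 0.1161]
tool_rot: [-0.002, -0.04, 0.999, 0.001]
ft_force: [0.1, 0.1, -1.4]
grip_width: 0.0531
```

Call:
arm_command(moves=[{"translation": [-0.1,0.8,0],"rot": [0,0,0],"grip": 0.3},{"translation": [-0.05,0.5,0],"rot": [0,0,0],"grip": 0.3},{"translation": [0,0.4,0],"rot": [0,0,0],"grip": 0.3},{"translation": [0,0,0],"rot": [0,0,0],"grip": 0.3},{"translation": [0,0,0],"rot": [0,0,0],"grip": 0.3},{"translation": [0,0,0],"rot": [0,0,0],"grip": 0.3},{"translation": [0,0,0],"rot": [0,0,0],"grip": 0.3}])

```text
time_s: 43.2
tool_pos: [0.4867, -0.013, 0.1172]
tool_rot: [-0.001, -0.04, 0.999, 0.0]
ft_force: [-0.1, -0.4, -1.9]
grip_width: 0.0528
```

```bash
python3 plan.py .4870 -.0126 .0625 94.6
```

```text
t 43.20 pos [ 0.4867 -0.013   0.1172] yaw 94.55 tilt [-0.0018  0.0007] F [-0.1 -0.4 -1.9] w 0.0528
shift now-axes [-0.02  0.01  2.19]
shift after-turn [-0.01  0.02  2.19] turn [ 0.01 -0.02 -0.01]
```

Call:
arm_command(moves=[{"translation": [-0.01,0.02,0.4],"rot": [0.01,-0.02,0],"grip": 0.3},{"translation": [0,0,0.5],"rot": [0,0,0],"grip": 0.3},{"translation": [0,0,0.5],"rot": [0,0,0],"grip": 0.3},{"translation": [0,0,0.3],"rot": [0,0,0],"grip": 0.3},{"translation": [0,0,0.2],"rot": [0,0,0],"grip": 0.3},{"translation": [0,0,0],"rot": [0,0,0],"grip": 0.3},{"translation": [0,0,0],"rot": [0,0,0],"grip": 0.3},{"translation": [0,0,0],"rot": [0,0,0],"grip": 0.3}])

```text
time_s: 43.87
tool_pos: [0.4875, -0.0119, 0.0705]
tool_rot: [0.001, -0.04, 0.999, 0.0]
ft_force: [-0.0, -0.2, -1.6]
grip_width: 0.0525
```

```bash
python3 plan.py .4870 -.0126 .0625 94.6
```

```text
t 43.87 pos [ 0.4875 -0.0119  0.0705] yaw 94.60 tilt [0.0012 0.0002] F [-0.  -0.2 -1.6] w 0.0525
shift now-axes [ 0.02 -0.02  0.32]
shift after-turn [ 0.02 -0.02  0.32] turn [ 0.    0.02 -0.  ]
```

Call:
arm_command(moves=[{"translation": [0.02,-0.02,0.12],"rot": [0,0.02,0],"grip": 0.3},{"translation": [0,0,0.1],"rot": [0,0,0],"grip": 0.3},{"translation": [0,0,0.06],"rot": [0,0,0],"grip": 0.3},{"translation": [0,0,0],"rot": [0,0,0],"grip": 0.3},{"translation": [0,0,0],"rot": [0,0,0],"grip": 0.3}])

```text
time_s: 44.28
tool_pos: [0.4863, -0.0123, 0.0628]
tool_rot: [-0.001, -0.04, 0.999, 0.0]
ft_force: [0.3, 0.2, -1.7]
grip_width: 0.053
```

Call:
arm_command(moves=[{"translation": [0,0,0.05],"rot": [0,0,0],"grip": 0.3},{"translation": [0,0,0],"rot": [0,0,0],"grip": 0.3},{"translation": [0,0,0],"rot": [0,0,0],"grip": 0.3}])

```text
time_s: 44.53
tool_pos: [0.4868, -0.0123, 0.062]
tool_rot: [-0.0, -0.04, 0.999, 0.0]
ft_force: [-0.0, -0.4, 0.9]
grip_width: 0.0526
```

Call:
arm_command(moves=[{"translation": [0,0,0.03],"rot": [0,0,0],"grip": 0.3},{"translation": [0,0,0],"rot": [0,0,0],"grip": 0.3},{"translation": [0,0,0],"rot": [0,0,0],"grip": 0.3}])

```text
time_s: 44.78
tool_pos: [0.487, -0.0124, 0.062]
tool_rot: [-0.0, -0.04, 0.999, 0.0]
ft_force: [-1.8, -0.2, 6.0]
grip_width: 0.0529
```

Call:
arm_command(moves=[{"translation": [0,0,0],"rot": [0,0,0],"grip": 0.7},{"translation": [0,0,0],"rot": [0,0,0],"grip": 0.8},{"translation": [0,0,0],"rot": [0,0,0],"grip": 0.9},{"translation": [0,0,0],"rot": [0,0,0],"grip": 1},{"translation": [0,0,-0.5],"rot": [0,0,0],"grip": 1},{"translation": [0,0,-1],"rot": [0,0,0],"grip": 1},{"translation": [0,0,-1],"rot": [0,0,0],"grip": 1},{"translation": [0,0,-1],"rot": [0,0,0],"grip": 1}])

```text
time_s: 45.45
tool_pos: [0.486, -0.0122, 0.1485]
tool_rot: [-0.002, -0.04, 0.999, 0.0]
ft_force: [-0.6, -0.6, 1.6]
grip_width: 0.0854
```

Call:
arm_command(moves=[{"translation": [0,0,-0.7],"rot": [0,0,0],"grip": 1},{"translation": [0,0,0],"rot": [0,0,0],"grip": 1},{"translation": [0,0,0],"rot": [0,0,0],"grip": 1}])

```text
time_s: 45.7
tool_pos: [0.4876, -0.0125, 0.1669]
tool_rot: [0.001, -0.04, 0.999, -0.0]
ft_force: [-0.7, 0.0, -0.7]
grip_width: 0.0851
```

```bash
python3 plan.py .5617 -.3013 .17 94.6; python3 -c "
from h import *
f=vision.grab_frame('scene');crop(f,'s15',190,50,200,180,4)"
```

```text
t 45.70 pos [ 0.4876 -0.0125  0.1669] yaw 94.61 tilt [ 0.0011 -0.0003] F [-0.7  0.  -0.7] w 0.0851
shift now-axes [ -2.03 -11.75  -0.12]
shift after-turn [ -2.03 -11.75  -0.12] turn [-0.    0.01  0.  ]
```

View pics/s15.png

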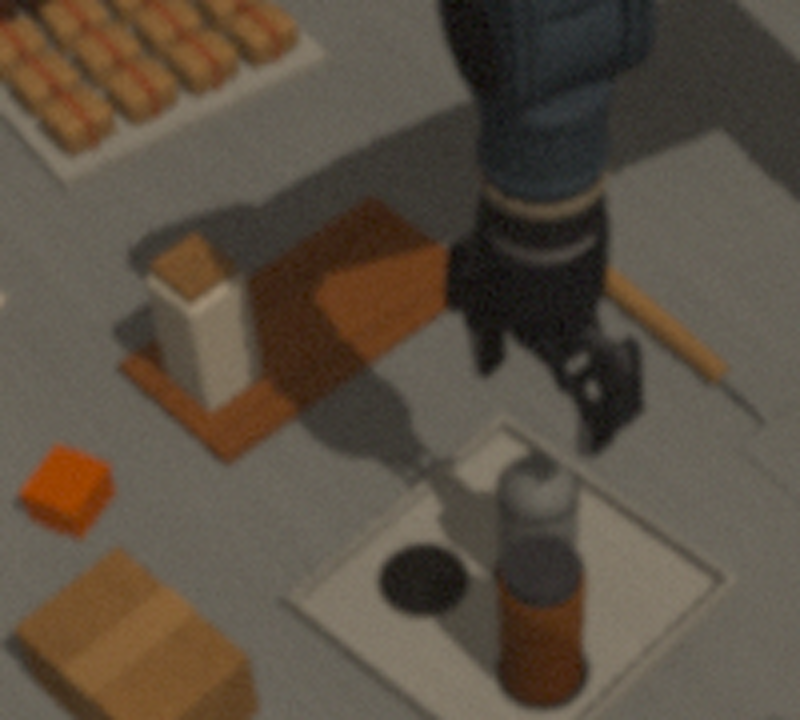

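The shaker is back on its mat. Last is the canister.

Call:
arm_command(moves=[{"translation": [-0.15,-0.9,0],"rot": [0,0,0],"grip": 1},{"translation": [-0.15,-0.9,0],"rot": [0,0,0],"grip": 1},{"translation": [-0.15,-0.9,0],"rot": [0,0,0],"grip": 1},{"translation": [-0.15,-0.9,0],"rot": [0,0,0],"grip": 1},{"translation": [-0.15,-0.9,0],"rot": [0,0,0],"grip": 1},{"translation": [-0.15,-0.9,0],"rot": [0,0,0],"grip": 1},{"translation": [-0.15,-0.9,0],"rot": [0,0,0],"grip": 1},{"translation": [-0.15,-0.9,0],"rot": [0,0,0],"grip": 1}])

```text
time_s: 46.42
tool_pos: [0.5299, -0.1899, 0.1631]
tool_rot: [-0.003, -0.04, 0.999, 0.001]
ft_force: [-1.2, -0.2, 0.5]
grip_width: 0.0853
```

Call:
arm_command(moves=[{"translation": [-0.15,-0.9,0],"rot": [0,0,0],"grip": 1},{"translation": [-0.15,-0.9,0],"rot": [0,0,0],"grip": 1},{"translation": [-0.15,-0.9,0],"rot": [0,0,0],"grip": 1},{"translation": [-0.15,-0.9,0],"rot": [0,0,0],"grip": 1},{"translation": [-0.2,-0.9,0],"rot": [0,0,0],"grip": 1},{"translation": [0,0,0],"rot": [0,0,0],"grip": 1},{"translation": [0,0,0],"rot": [0,0,0],"grip": 1},{"translation": [0,0,0],"rot": [0,0,0],"grip": 1}])

```text
time_s: 47.08
tool_pos: [0.559, -0.2989, 0.1637]
tool_rot: [-0.002, -0.04, 0.999, 0.001]
ft_force: [-0.7, -0.3, -0.8]
grip_width: 0.0855
```

Call:
arm_command(moves=[{"translation": [0,0,0],"rot": [0,0,0],"grip": 1}])

```text
time_s: 47.17
tool_pos: [0.5594, -0.2986, 0.1647]
tool_rot: [-0.002, -0.041, 0.999, 0.001]
ft_force: [-0.1, -0.2, -0.1]
grip_width: 0.0856
```

```bash
python3 plan.py .5617 -.3013 .0778 94.6
```

```text
t 47.17 pos [ 0.5594 -0.2986  0.1647] yaw 94.65 tilt [-0.0032  0.0017] F [-0.1 -0.2 -0.1] w 0.0856
shift now-axes [-0.09 -0.12  3.48]
shift after-turn [-0.08 -0.12  3.48] turn [ 0.02 -0.04  0.01]
```

Call:
arm_command(moves=[{"translation": [-0.08,-0.1,0.5],"rot": [0.02,-0.03,0],"grip": 1},{"translation": [0,0,0.7],"rot": [0,0,0],"grip": 1},{"translation": [0,0,0.7],"rot": [0,0,0],"grip": 1},{"translation": [0,0,0.7],"rot": [0,0,0],"grip": 1},{"translation": [0,0,0.5],"rot": [0,0,0],"grip": 1},{"translation": [0,0,0.3],"rot": [0,0,0],"grip": 1},{"translation": [0,0,0],"rot": [0,0,0],"grip": 1},{"translation": [0,0,0],"rot": [0,0,0],"grip": 1}])

```text
time_s: 47.83
tool_pos: [0.5621, -0.3018, 0.0807]
tool_rot: [0.0, -0.04, 0.999, -0.0]
ft_force: [0.7, -0.6, -0.4]
grip_width: 0.0852
```

Call:
arm_command(moves=[{"translation": [0,0,0],"rot": [0,0,0],"grip": 1},{"translation": [0,0,0],"rot": [0,0,0],"grip": 1}])

```text
time_s: 48.0
tool_pos: [0.5631, -0.3028, 0.0824]
tool_rot: [0.002, -0.04, 0.999, -0.001]
ft_force: [-0.7, -0.2, -0.4]
grip_width: 0.0853
```

```bash
python3 plan.py .5617 -.3013 .0778 94.6
```

```text
t 48.00 pos [ 0.5631 -0.3028  0.0824] yaw 94.61 tilt [ 0.0033 -0.0028] F [-0.7 -0.2 -0.4] w 0.0853
shift now-axes [0.05 0.07 0.19]
shift after-turn [0.05 0.07 0.19] turn [-0.04  0.04  0.  ]
```

Call:
arm_command(moves=[{"translation": [0.05,0.07,0.19],"rot": [-0.03,0.03,0],"grip": 1},{"translation": [0,0,0],"rot": [0,0,0],"grip": 1},{"translation": [0,0,0],"rot": [0,0,0],"grip": 0.72},{"translation": [0,0,0],"rot": [0,0,0],"grip": 0.6},{"translation": [0,0,0],"rot": [0,0,0],"grip": 0.3},{"translation": [0,0,0],"rot": [0,0,0],"grip": 0.3},{"translation": [0,0,0],"rot": [0,0,0],"grip": 0.3}])

```text
time_s: 48.58
tool_pos: [0.561, -0.301, 0.0762]
tool_rot: [-0.001, -0.04, 0.999, 0.0]
ft_force: [-0.1, -0.4, 0.6]
grip_width: 0.0537
```

```bash
python3 plan.py .5533 -.0598 .12 94.6
```

```text
t 48.58 pos [ 0.561  -0.301   0.0762] yaw 94.60 tilt [-0.0011  0.0004] F [-0.1 -0.4  0.6] w 0.0537
shift now-axes [-0.46  9.64 -1.75]
shift after-turn [-0.47  9.64 -1.75] turn [ 0.01 -0.01  0.  ]
```

Call:
arm_command(moves=[{"translation": [0,0,-0.3],"rot": [0,0,0],"grip": 0.3},{"translation": [0,0,-0.8],"rot": [0,0,0],"grip": 0.3},{"translation": [0,0,-0.8],"rot": [0,0,0],"grip": 0.3},{"translation": [0,0.45,0],"rot": [0,0,0],"grip": 0.3},{"translation": [-0.05,0.8,0],"rot": [0,0,0],"grip": 0.3},{"translation": [-0.05,0.8,0],"rot": [0,0,0],"grip": 0.3},{"translation": [-0.05,0.8,0],"rot": [0,0,0],"grip": 0.3},{"translation": [-0.05,0.8,0],"rot": [0,0,0],"grip": 0.3}])

```text
time_s: 49.25
tool_pos: [0.5575, -0.2071, 0.1219]
tool_rot: [-0.002, -0.04, 0.999, 0.002]
ft_force: [-0.6, -0.0, -2.9]
grip_width: 0.0532
```

Call:
arm_command(moves=[{"translation": [-0.05,0.8,0],"rot": [0,0,0],"grip": 0.3},{"translation": [-0.05,0.8,0],"rot": [0,0,0],"grip": 0.3},{"translation": [-0.05,0.8,0],"rot": [0,0,0],"grip": 0.3},{"translation": [-0.05,0.8,0],"rot": [0,0,0],"grip": 0.3},{"translation": [-0.05,0.8,0],"rot": [0,0,0],"grip": 0.3},{"translation": [0,0.8,0],"rot": [0,0,0],"grip": 0.3},{"translation": [0,0.6,0],"rot": [0,0,0],"grip": 0.3},{"translation": [0,0.5,0],"rot": [0,0,0],"grip": 0.3}])

```text
time_s: 49.92
tool_pos: [0.5515, -0.0593, 0.1222]
tool_rot: [-0.002, -0.041, 0.999, 0.001]
ft_force: [-0.6, -0.1, -3.2]
grip_width: 0.0536
```

Call:
arm_command(moves=[{"translation": [0,0,0],"rot": [0,0,0],"grip": 0.3},{"translation": [0,0,0],"rot": [0,0,0],"grip": 0.3},{"translation": [0,0,0],"rot": [0,0,0],"grip": 0.3},{"translation": [0,0,0],"rot": [0,0,0],"grip": 0.3}])

```text
time_s: 50.25
tool_pos: [0.5529, -0.0626, 0.1235]
tool_rot: [-0.001, -0.04, 0.999, 0.0]
ft_force: [-0.4, 0.4, -2.6]
grip_width: 0.0534
```

```bash
python3 plan.py .5533 -.0598 .0687 94.6
```

```text
t 50.25 pos [ 0.5529 -0.0626  0.1235] yaw 94.55 tilt [-0.0019  0.0006] F [-0.4  0.4 -2.6] w 0.0534
shift now-axes [-0.03  0.11  2.19]
shift after-turn [-0.03  0.11  2.19] turn [ 0.01 -0.02 -0.01]
```

Call:
arm_command(moves=[{"translation": [-0.02,0.11,0.4],"rot": [0.01,-0.02,0],"grip": 0.3},{"translation": [0,0,0.5],"rot": [0,0,0],"grip": 0.3},{"translation": [0,0,0.5],"rot": [0,0,0],"grip": 0.3},{"translation": [0,0,0.3],"rot": [0,0,0],"grip": 0.3},{"translation": [0,0,0.2],"rot": [0,0,0],"grip": 0.3},{"translation": [0,0,0],"rot": [0,0,0],"grip": 0.3},{"translation": [0,0,0],"rot": [0,0,0],"grip": 0.3},{"translation": [0,0,0],"rot": [0,0,0],"grip": 0.3}])

```text
time_s: 50.92
tool_pos: [0.5536, -0.0591, 0.0767]
tool_rot: [0.0, -0.04, 0.999, 0.0]
ft_force: [0.1, -0.8, -3.0]
grip_width: 0.0537
```

```bash
python3 plan.py .5533 -.0598 .0687 94.6
```

```text
t 50.92 pos [ 0.5536 -0.0591  0.0767] yaw 94.61 tilt [0.0009 0.0001] F [ 0.1 -0.8 -3. ] w 0.0537
shift now-axes [ 0.02 -0.03  0.32]
shift after-turn [ 0.01 -0.03  0.32] turn [-0.    0.01  0.  ]
```

Call:
arm_command(moves=[{"translation": [0,-0.03,0.12],"rot": [0,0.01,0],"grip": 0.3},{"translation": [0,0,0.1],"rot": [0,0,0],"grip": 0.3},{"translation": [0,0,0.06],"rot": [0,0,0],"grip": 0.3},{"translation": [0,0,0],"rot": [0,0,0],"grip": 0.3},{"translation": [0,0,0],"rot": [0,0,0],"grip": 0.3}])

```text
time_s: 51.33
tool_pos: [0.5532, -0.0597, 0.0691]
tool_rot: [-0.001, -0.04, 0.999, 0.0]
ft_force: [0.5, 0.0, -3.6]
grip_width: 0.0539
```

Call:
arm_command(moves=[{"translation": [0,0,0.05],"rot": [0,0,0],"grip": 0.3},{"translation": [0,0,0],"rot": [0,0,0],"grip": 0.3},{"translation": [0,0,0],"rot": [0,0,0],"grip": 0.3}])

```text
time_s: 51.58
tool_pos: [0.5536, -0.0598, 0.0683]
tool_rot: [0.0, -0.04, 0.999, 0.0]
ft_force: [-0.2, -0.5, -2.0]
grip_width: 0.0536
```

Call:
arm_command(moves=[{"translation": [0,0,0.04],"rot": [0,0,0],"grip": 0.3},{"translation": [0,0,0],"rot": [0,0,0],"grip": 0.3},{"translation": [0,0,0],"rot": [0,0,0],"grip": 0.3}])

```text
time_s: 51.83
tool_pos: [0.5538, -0.0599, 0.0682]
tool_rot: [0.0, -0.04, 0.999, -0.0]
ft_force: [-1.5, 0.6, 4.3]
grip_width: 0.0536
```

Call:
arm_command(moves=[{"translation": [0,0,0],"rot": [0,0,0],"grip": 0.7},{"translation": [0,0,0],"rot": [0,0,0],"grip": 0.8},{"translation": [0,0,0],"rot": [0,0,0],"grip": 0.9},{"translation": [0,0,0],"rot": [0,0,0],"grip": 1},{"translation": [0,0,-0.5],"rot": [0,0,0],"grip": 1},{"translation": [0,0,-1],"rot": [0,0,0],"grip": 1},{"translation": [0,0,-1],"rot": [0,0,0],"grip": 1},{"translation": [0,0,-1],"rot": [0,0,0],"grip": 1}])

```text
time_s: 52.5
tool_pos: [0.553, -0.0597, 0.1559]
tool_rot: [-0.001, -0.04, 0.999, 0.0]
ft_force: [-0.4, -1.0, -0.0]
grip_width: 0.0857
```

Call:
arm_command(moves=[{"translation": [0,0,-1],"rot": [0,0,0],"grip": 1},{"translation": [0,-0.8,-1],"rot": [0,0,0],"grip": 1},{"translation": [0.5,-0.9,0],"rot": [0,0,0],"grip": 1},{"translation": [0.5,-0.9,0],"rot": [0,0,0],"grip": 1},{"translation": [0.5,-0.9,0],"rot": [0,0,0],"grip": 1},{"translation": [0.5,-0.9,0],"rot": [0,0,0],"grip": 1},{"translation": [0.5,-0.9,0],"rot": [0,0,0],"grip": 1},{"translation": [0.5,-0.9,0],"rot": [0,0,0],"grip": 1}])

```text
time_s: 53.17
tool_pos: [0.4906, -0.2214, 0.2056]
tool_rot: [0.0, -0.04, 0.999, -0.0]
ft_force: [0.1, -0.1, 0.7]
grip_width: 0.0854
```

Call:
arm_command(moves=[{"translation": [0.5,-0.9,0],"rot": [0,0,0],"grip": 1},{"translation": [0.5,-0.9,0],"rot": [0,0,0],"grip": 1},{"translation": [0.5,-0.9,0],"rot": [0,0,0],"grip": 1},{"translation": [0.4,-0.6,0],"rot": [0,0,0],"grip": 1},{"translation": [0,0,0],"rot": [0,0,0],"grip": 1},{"translation": [0,0,0],"rot": [0,0,0],"grip": 1},{"translation": [0,0,0],"rot": [0,0,0],"grip": 1},{"translation": [0,0,0],"rot": [0,0,0],"grip": 1}])

```text
time_s: 53.83
tool_pos: [0.4509, -0.3055, 0.2049]
tool_rot: [-0.0, -0.041, 0.999, 0.0]
ft_force: [1.2, -1.4, 0.3]
grip_width: 0.0852
```

```bash
python3 plan.py; python3 -c "
from h import *
f=vision.grab_frame('top');crop(f,'t16',270,150,130,120,6);cv2.imwrite('pics/topE.png',f['image'])
f=vision.grab_frame('scene');cv2.imwrite('pics/scE.png',f['image'])"
```

```text
t 53.83 pos [ 0.4509 -0.3055  0.2049] yaw 94.68 tilt [-0.0003  0.0005] F [ 1.2 -1.4  0.3] w 0.0852
```

View pics/t16.png

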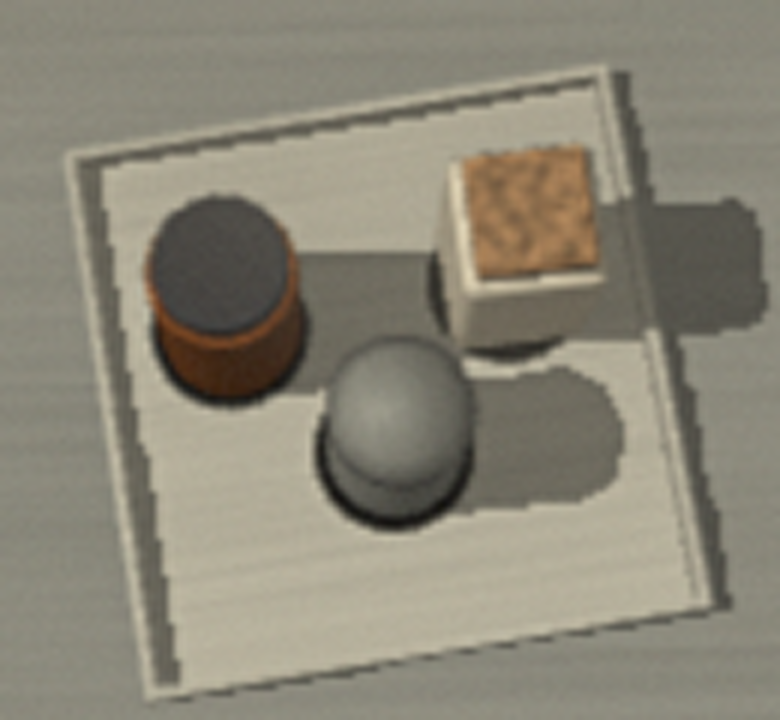

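View pics/topE.png

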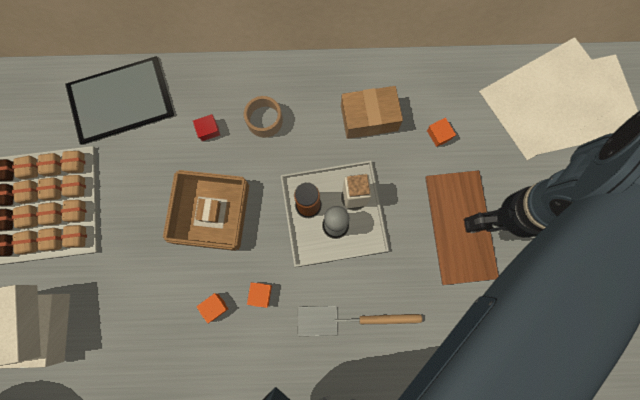

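View pics/scE.png

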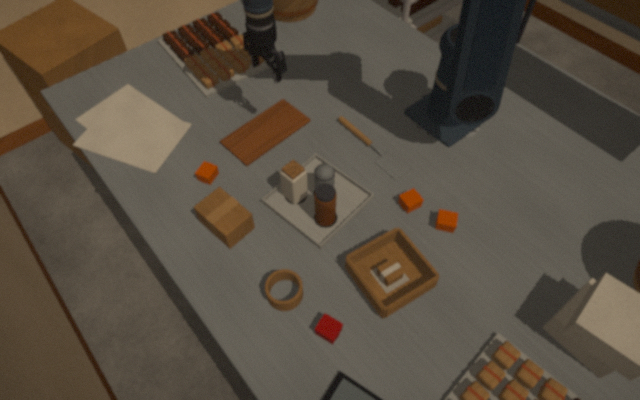

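Run:
```python
from h import *
f=vision.grab_frame("top")
a=cv2.cvtColor(cv2.imread("pics/top0.png"),6).astype(np.float32);b=cv2.cvtColor(cv2.imread("pics/topE.png"),6).astype(np.float32)
for n,(x0,y0,x1,y1),z in(("jarlid",(297,183,318,206),.124),("dome",(326,208,347,230),.1),("cork",(346,175,369,197),.122),("panTL corner",(280,165,295,190),.018),("parcel",(340,85,405,140),.07),("tape",(240,92,288,140),.048)):
    # template match b patch position with subpixel
    s=8
    T=cv2.resize(a[y0:y1,x0:x1],None,fx=s,fy=s,interpolation=2);m=4
    S=cv2.resize(b[y0-m:y1+m,x0-m:x1+m],None,fx=s,fy=s,interpolation=2)
    r=cv2.matchTemplate(S,T,cv2.TM_CCOEFF_NORMED);_,v,_,p=cv2.minMaxLoc(r)
    d=np.array(p)/s-m
    c=np.array([(x0+x1)/2,(y0+y1)/2])
    print(n,d,round(v,3),((px2w(f,c+d,z)-px2w(f,c,z))[0,:2]*1e3).round(2),"mm")
```

```text
jarlid [ 0.375 -0.5  ] 0.989 [ 1.06 -0.81] mm
dome [ 0.125 -0.625] 0.982 [ 1.35 -0.31] mm
cork [ 0.25 -1.  ] 0.972 [ 2.18 -0.62] mm
panTL corner [0. 0.] 0.998 [0. 0.] mm
parcel [0. 0.] 0.998 [0. 0.] mm
tape [0. 0.] 0.998 [0. 0.] mm
```

All three containers are within about 2 mm of where they started, and the pan, parcel and tape haven't moved. Handing in.

```bash
python3 -c "
from h import *
print(workorder.sign_off())"
```

```text
the job is handed in; nothing more can be done
None
```

The job is done and handed in at about 54 s on the robot's clock, against the 136 s limit.

- **Order:** I moved the canister, shaker and jar onto the board, and all three stood there together. I then set the gift on the white card and returned the jar, shaker and canister to their own mats.
- **Gift:** It lies flat and square on the card. By camera, its centre is within about 1 mm of the card's centre.
- **Containers:** All three stand upright on their original mats. Compared with the first picture, they have moved:

| Container | Shift from start |
|---|---|
| jar | about 1.3 mm |
| shaker | about 1.4 mm |
| canister | about 2.3 mm |

  These shifts are mostly away from the robot and about the size of the 2 mm calibration error, so I left them.
- **Everything else:** The tape roll and parcel show no movement between the first and last pictures, and the look-alikes appear where they were. Nothing dropped or fell. The wrist force readings I took, at the end of each move, stayed under 10 N, and the open gripper ended 0.2 m up over the empty board, touching nothing.

No check failed. The only disagreement was the small common shift of the containers.

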